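# Pack lens mounts in a keyed transit tray and block the gaps

## Robot

A 7-joint arm with a two-finger parallel gripper is mounted at the origin on a cart in front of the work surface, level with it; the furniture and walls round the work are solid. World frame = base frame: x ahead of the robot, y to its left, z up, the work surface at z = 0. Lengths are in mm, angles in rad, forces in N, time in s.
With the tool pointing down it reaches from about 425 to 875 mm from the base axis. Payload 8.4 kg.
Tool frame: the origin (TCP) lies at the very end of the fingers, on their centre line; the grasp point (between the pads) lies 19 mm behind it (robot.hold_point_z is the distance from the TCP to the grasp point, in mm); z points along the fingers, y is the line along which they close (so a half turn about z gives the same grasp; the last joint's range is limited). The gripper opens to 85 mm and grips with 20 to 120 N. Pads are 22 mm wide; open, the fingers measure 114 mm over their backs; the gripper's body (76 mm by 85 mm) begins 54 mm behind the grasp point. The pads swing forward as they close: fully open they stand 13 mm farther back than shut.
Start: joints at [-1.303, 0.333, 0.04, 1.465, -0.013, 1.343, -0.059], TCP at [233.109, 606.732, 231.308] pointing down, gripper open.
Joint ranges: [-2.58, 2.58], [-0.38, 2.09], [-1.3, 1.39], [0.25, 2.4], [-1.5, 4.64], [0.08, 2.09], [-2.65, 2.65]. Speed limits (rad/s): [2.22, 2.22, 2.79, 2.79, 3.14, 3.14, 3.14].

## Interface

Orientations are given as [roll, pitch, yaw] about the fixed x, y, z axes, in that order (R = Rz(yaw) Ry(pitch) Rx(roll)).
In Python, from rig import readout, imaging, robot gives the robot as it stands. The module is installed in compiled form; this text tells all that it offers.
- The arm moves only by the tool carry_out, never from a script. Its argument "plan" is a list of rows, each an object of numbers: "dx", "dy", "dz": the shift along the tool's x, y, z as a fraction of full scale; "wx", "wy", "wz": the turn, a rotation vector about the tool's x, y, z as a fraction of full scale. A call has 1 to 20 rows; each row is the pose to reach, as a shift and turn from the pose commanded when the call began, along the tool's axes at that moment; what a row does not reach only later rows make up. Full scale, the value 1, is 0.5 m for a shift and pi/4 rad for a turn. A row lasts 1/10 s, in which the tool goes at most 50 mm and 8.59 degrees, less where a joint would pass 70% of its speed; a pose out of reach is approached as far as the arm can. A call with a number of a shift or a turn outside -1 to 1 is refused whole. A call with a gripper value outside its range is refused whole. "gripper" is the gripper's target within -1 to 1 (shut at 1, half-way at 0, fully open at -1), set as the call begins (left out, the last holds). The fingers move at their own pace and stop on an object; "grip_force" is the grip in N (left out, the last holds). Time passes only in rows, so rows that repeat a pose let the fingers close. It gives the time, the measured TCP pose, the force, the opening and the grip force at its end, in the units of the state.
- readout.observe(): the state, without advancing time (a new reading comes with each control period).
- imaging.get_image(name): name is "scene" or "top" or "wrist"; returns a dict with "frame" (384x512x3 uint8, red, green, blue), "depth" (384x512 float32, mm along the optical axis (not along the pixel's ray), 0 where there is no reading), "mtx" (3x3 intrinsics, pixels), "R" (3x3) and "t" (3): a world point X has camera coordinates R X + t; the wrist camera has in their place "hand_eye" (4x4, takes a point from camera to tool coordinates, whose origin is the TCP and whose axes are the flange's). Camera axes: x right, y down, z forward; pixel columns grow to the right and rows downward; lengths in mm; the calibration is good to about 2 mm. A picture is of the moment at which its call begins: read the wrist's pose just before it.
- robot.close_job(): hands the job in; it is judged then, once.
The state is a dict: "time": time; "joint_positions": joint angles; "dq": joint speeds; "joint_torque": joint torques, N m; "tool_pos": TCP position; "orientation": TCP orientation; "contact_force": force on the tool from outside, world axes, zero at the start; "ft_torque": the same for the moment, N m; "finger_gap": finger opening in mm; "finger_force": force on a finger pad.
Only numpy, scipy, OpenCV 4.12 (cv2) and the standard library are available. Lean on these libraries where they do the work, as an engineer would, in place of code of your own. Each camera call takes 0.05 s, during which the arm holds its last target. There are 200 camera calls.

## Task

Pack every lens mount on the bench for transport: stand each in a tray pocket of its own, turned so that the notch in its foot slips over the key rib and the foot sits flat and fully home against the rib end, then fill the gap left behind it with the one cork block that fits snugly (the thin block behind a long mount, the thick one behind a short mount), pushed down flat on the pocket floor so that nothing can shift. There may be three or four mounts; any pocket will do, a spare block or pocket stays unused, and the brass fitting and the thumb nut stay where they are.

Things in the scene. Friction and masses are not known exactly. Their poses are not given: they have to be found in the camera images.
- tray: grey transit tray fixed to the worktop, 92 mm (x) by 194 mm (y) by 18 mm high. Four equal pockets in a row along y, 46 mm between centres, each 70 mm long (x), 40 mm wide (y) and 14 mm deep (floor 4 mm above the worktop), mouth edges chamfered 2 mm. In the middle of the +x end wall of every pocket an upright key rib 9 mm wide stands 6 mm into the pocket, up to about 2.5 mm below the rim. Origin: centre of the underside; its pose varies
- pocket0 (a point): centre of the floor of tray pocket 0 (0 is at the tray's -y end, 3 at its +y end); axes as the tray's, the key rib is at its +x end (x = +29 to +35 mm). A long mount pushed home on the rib has its origin at x = +13 mm, a short one at +19 mm; the pocket's -x wall is at x = -35 mm
- pocket1 (a point): centre of the floor of tray pocket 1 (0 is at the tray's -y end, 3 at its +y end); axes as the tray's, the key rib is at its +x end (x = +29 to +35 mm). A long mount pushed home on the rib has its origin at x = +13 mm, a short one at +19 mm; the pocket's -x wall is at x = -35 mm
- pocket2 (a point): centre of the floor of tray pocket 2 (0 is at the tray's -y end, 3 at its +y end); axes as the tray's, the key rib is at its +x end (x = +29 to +35 mm). A long mount pushed home on the rib has its origin at x = +13 mm, a short one at +19 mm; the pocket's -x wall is at x = -35 mm
- pocket3 (a point): centre of the floor of tray pocket 3 (0 is at the tray's -y end, 3 at its +y end); axes as the tray's, the key rib is at its +x end (x = +29 to +35 mm). A long mount pushed home on the rib has its origin at x = +13 mm, a short one at +19 mm; the pocket's -x wall is at x = -35 mm
- long_mount_a: long lens mount: a rectangular aluminium foot 44 mm long (x) by 36 mm wide (y) by 15 mm high, with a round dark barrel of 20 mm diameter standing on its centre from 15 to 40 mm height (grip it there, just above the foot). A notch 14 mm wide and 8 mm deep is cut through the middle of the foot's +x edge. Origin: centre of the underside (below the barrel); z up. Stands on the worktop. May be absent in a run
- long_mount_b: long lens mount: a rectangular aluminium foot 44 mm long (x) by 36 mm wide (y) by 15 mm high, with a round dark barrel of 20 mm diameter standing on its centre from 15 to 40 mm height (grip it there, just above the foot). A notch 14 mm wide and 8 mm deep is cut through the middle of the foot's +x edge. Origin: centre of the underside (below the barrel); z up. Stands on the worktop. May be absent in a run
- short_mount_a: short lens mount: a rectangular aluminium foot 32 mm long (x) by 36 mm wide (y) by 15 mm high, with a round dark barrel of 20 mm diameter standing on its centre from 15 to 40 mm height (grip it there, just above the foot). A notch 14 mm wide and 8 mm deep is cut through the middle of the foot's +x edge. Origin: centre of the underside (below the barrel); z up. Stands on the worktop. May be absent in a run
- short_mount_b: short lens mount: a rectangular aluminium foot 32 mm long (x) by 36 mm wide (y) by 15 mm high, with a round dark barrel of 20 mm diameter standing on its centre from 15 to 40 mm height (grip it there, just above the foot). A notch 14 mm wide and 8 mm deep is cut through the middle of the foot's +x edge. Origin: centre of the underside (below the barrel); z up. Stands on the worktop. May be absent in a run
- thin_block_a: thin cork packing block, 22 mm thick (x): a base 36 mm wide (y) and 16 mm high (its lowest 4 mm 2 mm smaller all round, as a lead-in), and on it a grip fin 16 mm wide (y), 22 mm along x, from 16 to 40 mm height. Symmetric under a half turn. Origin: centre of the underside; z up. Stands on the worktop, always present
- thin_block_b: thin cork packing block, 22 mm thick (x): a base 36 mm wide (y) and 16 mm high (its lowest 4 mm 2 mm smaller all round, as a lead-in), and on it a grip fin 16 mm wide (y), 22 mm along x, from 16 to 40 mm height. Symmetric under a half turn. Origin: centre of the underside; z up. Stands on the worktop, always present
- thick_block_a: thick cork packing block, 34 mm thick (x): a base 36 mm wide (y) and 16 mm high (its lowest 4 mm 2 mm smaller all round, as a lead-in), and on it a grip fin 16 mm wide (y), 34 mm along x, from 16 to 40 mm height. Symmetric under a half turn. Origin: centre of the underside; z up. Stands on the worktop, always present
- thick_block_b: thick cork packing block, 34 mm thick (x): a base 36 mm wide (y) and 16 mm high (its lowest 4 mm 2 mm smaller all round, as a lead-in), and on it a grip fin 16 mm wide (y), 34 mm along x, from 16 to 40 mm height. Symmetric under a half turn. Origin: centre of the underside; z up. Stands on the worktop, always present
- brass_coupling: bystander: small stepped brass fitting, 22 mm across, 25 mm high, loose on the worktop; origin at the centre of its underside
- thumb_nut: bystander: pale round thumb nut, 26 mm across, 17 mm high, loose on the worktop; origin at the centre of its underside

How it is judged (in metres and radians):
At the end, for the whole second after the job is handed in: each mount present sits flat (3 mm) and upright in a pocket, notch over rib, within 5 mm of home and 4 mm across; its pocket also holds a block of matching thickness, flat (3 mm), within 5 mm of the wall opposite the rib; all released, at rest; fitting and nut moved under 80 mm (((x of long_mount_a in the frame of pocket0 between 0.0075 and 0.0175 m and y of long_mount_a in the frame of pocket0 between -0.004 and 0.004 m and z of long_mount_a in the frame of pocket0 between -0.004 and 0.003 m and angle between the x axis of long_mount_a and the x axis of tray, either way round below 0.15 rad and angle between long_mount_a's own z axis and vertical below 0.08 rad and ((x of thin_block_a in the frame of pocket0 between -0.027 and -0.0185 m and y of thin_block_a in the frame of pocket0 between -0.004 and 0.004 m and z of thin_block_a in the frame of pocket0 between -0.004 and 0.003 m and angle between thin_block_a's own z axis and vertical below 0.08 rad) or (x of thin_block_b in the frame of pocket0 between -0.027 and -0.0185 m and y of thin_block_b in the frame of pocket0 between -0.004 and 0.004 m and z of thin_block_b in the frame of pocket0 between -0.004 and 0.003 m and angle between thin_block_b's own z axis and vertical below 0.08 rad))) or (x of long_mount_a in the frame of pocket1 between 0.0075 and 0.0175 m and y of long_mount_a in the frame of pocket1 between -0.004 and 0.004 m and z of long_mount_a in the frame of pocket1 between -0.004 and 0.003 m and angle between the x axis of long_mount_a and the x axis of tray, either way round below 0.15 rad and angle between long_mount_a's own z axis and vertical below 0.08 rad and ((x of thin_block_a in the frame of pocket1 between -0.027 and -0.0185 m and y of thin_block_a in the frame of pocket1 between -0.004 and 0.004 m and z of thin_block_a in the frame of pocket1 between -0.004 and 0.003 m and angle between thin_block_a's own z axis and vertical below 0.08 rad) or (x of thin_block_b in the frame of pocket1 between -0.027 and -0.0185 m and y of thin_block_b in the frame of pocket1 between -0.004 and 0.004 m and z of thin_block_b in the frame of pocket1 between -0.004 and 0.003 m and angle between thin_block_b's own z axis and vertical below 0.08 rad))) or (x of long_mount_a in the frame of pocket2 between 0.0075 and 0.0175 m and y of long_mount_a in the frame of pocket2 between -0.004 and 0.004 m and z of long_mount_a in the frame of pocket2 between -0.004 and 0.003 m and angle between the x axis of long_mount_a and the x axis of tray, either way round below 0.15 rad and angle between long_mount_a's own z axis and vertical below 0.08 rad and ((x of thin_block_a in the frame of pocket2 between -0.027 and -0.0185 m and y of thin_block_a in the frame of pocket2 between -0.004 and 0.004 m and z of thin_block_a in the frame of pocket2 between -0.004 and 0.003 m and angle between thin_block_a's own z axis and vertical below 0.08 rad) or (x of thin_block_b in the frame of pocket2 between -0.027 and -0.0185 m and y of thin_block_b in the frame of pocket2 between -0.004 and 0.004 m and z of thin_block_b in the frame of pocket2 between -0.004 and 0.003 m and angle between thin_block_b's own z axis and vertical below 0.08 rad))) or (x of long_mount_a in the frame of pocket3 between 0.0075 and 0.0175 m and y of long_mount_a in the frame of pocket3 between -0.004 and 0.004 m and z of long_mount_a in the frame of pocket3 between -0.004 and 0.003 m and angle between the x axis of long_mount_a and the x axis of tray, either way round below 0.15 rad and angle between long_mount_a's own z axis and vertical below 0.08 rad and ((x of thin_block_a in the frame of pocket3 between -0.027 and -0.0185 m and y of thin_block_a in the frame of pocket3 between -0.004 and 0.004 m and z of thin_block_a in the frame of pocket3 between -0.004 and 0.003 m and angle between thin_block_a's own z axis and vertical below 0.08 rad) or (x of thin_block_b in the frame of pocket3 between -0.027 and -0.0185 m and y of thin_block_b in the frame of pocket3 between -0.004 and 0.004 m and z of thin_block_b in the frame of pocket3 between -0.004 and 0.003 m and angle between thin_block_b's own z axis and vertical below 0.08 rad)))) and ((x of long_mount_b in the frame of pocket0 between 0.0075 and 0.0175 m and y of long_mount_b in the frame of pocket0 between -0.004 and 0.004 m and z of long_mount_b in the frame of pocket0 between -0.004 and 0.003 m and angle between the x axis of long_mount_b and the x axis of tray, either way round below 0.15 rad and angle between long_mount_b's own z axis and vertical below 0.08 rad and ((x of thin_block_a in the frame of pocket0 between -0.027 and -0.0185 m and y of thin_block_a in the frame of pocket0 between -0.004 and 0.004 m and z of thin_block_a in the frame of pocket0 between -0.004 and 0.003 m and angle between thin_block_a's own z axis and vertical below 0.08 rad) or (x of thin_block_b in the frame of pocket0 between -0.027 and -0.0185 m and y of thin_block_b in the frame of pocket0 between -0.004 and 0.004 m and z of thin_block_b in the frame of pocket0 between -0.004 and 0.003 m and angle between thin_block_b's own z axis and vertical below 0.08 rad))) or (x of long_mount_b in the frame of pocket1 between 0.0075 and 0.0175 m and y of long_mount_b in the frame of pocket1 between -0.004 and 0.004 m and z of long_mount_b in the frame of pocket1 between -0.004 and 0.003 m and angle between the x axis of long_mount_b and the x axis of tray, either way round below 0.15 rad and angle between long_mount_b's own z axis and vertical below 0.08 rad and ((x of thin_block_a in the frame of pocket1 between -0.027 and -0.0185 m and y of thin_block_a in the frame of pocket1 between -0.004 and 0.004 m and z of thin_block_a in the frame of pocket1 between -0.004 and 0.003 m and angle between thin_block_a's own z axis and vertical below 0.08 rad) or (x of thin_block_b in the frame of pocket1 between -0.027 and -0.0185 m and y of thin_block_b in the frame of pocket1 between -0.004 and 0.004 m and z of thin_block_b in the frame of pocket1 between -0.004 and 0.003 m and angle between thin_block_b's own z axis and vertical below 0.08 rad))) or (x of long_mount_b in the frame of pocket2 between 0.0075 and 0.0175 m and y of long_mount_b in the frame of pocket2 between -0.004 and 0.004 m and z of long_mount_b in the frame of pocket2 between -0.004 and 0.003 m and angle between the x axis of long_mount_b and the x axis of tray, either way round below 0.15 rad and angle between long_mount_b's own z axis and vertical below 0.08 rad and ((x of thin_block_a in the frame of pocket2 between -0.027 and -0.0185 m and y of thin_block_a in the frame of pocket2 between -0.004 and 0.004 m and z of thin_block_a in the frame of pocket2 between -0.004 and 0.003 m and angle between thin_block_a's own z axis and vertical below 0.08 rad) or (x of thin_block_b in the frame of pocket2 between -0.027 and -0.0185 m and y of thin_block_b in the frame of pocket2 between -0.004 and 0.004 m and z of thin_block_b in the frame of pocket2 between -0.004 and 0.003 m and angle between thin_block_b's own z axis and vertical below 0.08 rad))) or (x of long_mount_b in the frame of pocket3 between 0.0075 and 0.0175 m and y of long_mount_b in the frame of pocket3 between -0.004 and 0.004 m and z of long_mount_b in the frame of pocket3 between -0.004 and 0.003 m and angle between the x axis of long_mount_b and the x axis of tray, either way round below 0.15 rad and angle between long_mount_b's own z axis and vertical below 0.08 rad and ((x of thin_block_a in the frame of pocket3 between -0.027 and -0.0185 m and y of thin_block_a in the frame of pocket3 between -0.004 and 0.004 m and z of thin_block_a in the frame of pocket3 between -0.004 and 0.003 m and angle between thin_block_a's own z axis and vertical below 0.08 rad) or (x of thin_block_b in the frame of pocket3 between -0.027 and -0.0185 m and y of thin_block_b in the frame of pocket3 between -0.004 and 0.004 m and z of thin_block_b in the frame of pocket3 between -0.004 and 0.003 m and angle between thin_block_b's own z axis and vertical below 0.08 rad)))) and ((x of short_mount_a in the frame of pocket0 between 0.0135 and 0.0235 m and y of short_mount_a in the frame of pocket0 between -0.004 and 0.004 m and z of short_mount_a in the frame of pocket0 between -0.004 and 0.003 m and angle between the x axis of short_mount_a and the x axis of tray, either way round below 0.15 rad and angle between short_mount_a's own z axis and vertical below 0.08 rad and ((x of thick_block_a in the frame of pocket0 between -0.021 and -0.0125 m and y of thick_block_a in the frame of pocket0 between -0.004 and 0.004 m and z of thick_block_a in the frame of pocket0 between -0.004 and 0.003 m and angle between thick_block_a's own z axis and vertical below 0.08 rad) or (x of thick_block_b in the frame of pocket0 between -0.021 and -0.0125 m and y of thick_block_b in the frame of pocket0 between -0.004 and 0.004 m and z of thick_block_b in the frame of pocket0 between -0.004 and 0.003 m and angle between thick_block_b's own z axis and vertical below 0.08 rad))) or (x of short_mount_a in the frame of pocket1 between 0.0135 and 0.0235 m and y of short_mount_a in the frame of pocket1 between -0.004 and 0.004 m and z of short_mount_a in the frame of pocket1 between -0.004 and 0.003 m and angle between the x axis of short_mount_a and the x axis of tray, either way round below 0.15 rad and angle between short_mount_a's own z axis and vertical below 0.08 rad and ((x of thick_block_a in the frame of pocket1 between -0.021 and -0.0125 m and y of thick_block_a in the frame of pocket1 between -0.004 and 0.004 m and z of thick_block_a in the frame of pocket1 between -0.004 and 0.003 m and angle between thick_block_a's own z axis and vertical below 0.08 rad) or (x of thick_block_b in the frame of pocket1 between -0.021 and -0.0125 m and y of thick_block_b in the frame of pocket1 between -0.004 and 0.004 m and z of thick_block_b in the frame of pocket1 between -0.004 and 0.003 m and angle between thick_block_b's own z axis and vertical below 0.08 rad))) or (x of short_mount_a in the frame of pocket2 between 0.0135 and 0.0235 m and y of short_mount_a in the frame of pocket2 between -0.004 and 0.004 m and z of short_mount_a in the frame of pocket2 between -0.004 and 0.003 m and angle between the x axis of short_mount_a and the x axis of tray, either way round below 0.15 rad and angle between short_mount_a's own z axis and vertical below 0.08 rad and ((x of thick_block_a in the frame of pocket2 between -0.021 and -0.0125 m and y of thick_block_a in the frame of pocket2 between -0.004 and 0.004 m and z of thick_block_a in the frame of pocket2 between -0.004 and 0.003 m and angle between thick_block_a's own z axis and vertical below 0.08 rad) or (x of thick_block_b in the frame of pocket2 between -0.021 and -0.0125 m and y of thick_block_b in the frame of pocket2 between -0.004 and 0.004 m and z of thick_block_b in the frame of pocket2 between -0.004 and 0.003 m and angle between thick_block_b's own z axis and vertical below 0.08 rad))) or (x of short_mount_a in the frame of pocket3 between 0.0135 and 0.0235 m and y of short_mount_a in the frame of pocket3 between -0.004 and 0.004 m and z of short_mount_a in the frame of pocket3 between -0.004 and 0.003 m and angle between the x axis of short_mount_a and the x axis of tray, either way round below 0.15 rad and angle between short_mount_a's own z axis and vertical below 0.08 rad and ((x of thick_block_a in the frame of pocket3 between -0.021 and -0.0125 m and y of thick_block_a in the frame of pocket3 between -0.004 and 0.004 m and z of thick_block_a in the frame of pocket3 between -0.004 and 0.003 m and angle between thick_block_a's own z axis and vertical below 0.08 rad) or (x of thick_block_b in the frame of pocket3 between -0.021 and -0.0125 m and y of thick_block_b in the frame of pocket3 between -0.004 and 0.004 m and z of thick_block_b in the frame of pocket3 between -0.004 and 0.003 m and angle between thick_block_b's own z axis and vertical below 0.08 rad)))) and ((x of short_mount_b in the frame of pocket0 between 0.0135 and 0.0235 m and y of short_mount_b in the frame of pocket0 between -0.004 and 0.004 m and z of short_mount_b in the frame of pocket0 between -0.004 and 0.003 m and angle between the x axis of short_mount_b and the x axis of tray, either way round below 0.15 rad and angle between short_mount_b's own z axis and vertical below 0.08 rad and ((x of thick_block_a in the frame of pocket0 between -0.021 and -0.0125 m and y of thick_block_a in the frame of pocket0 between -0.004 and 0.004 m and z of thick_block_a in the frame of pocket0 between -0.004 and 0.003 m and angle between thick_block_a's own z axis and vertical below 0.08 rad) or (x of thick_block_b in the frame of pocket0 between -0.021 and -0.0125 m and y of thick_block_b in the frame of pocket0 between -0.004 and 0.004 m and z of thick_block_b in the frame of pocket0 between -0.004 and 0.003 m and angle between thick_block_b's own z axis and vertical below 0.08 rad))) or (x of short_mount_b in the frame of pocket1 between 0.0135 and 0.0235 m and y of short_mount_b in the frame of pocket1 between -0.004 and 0.004 m and z of short_mount_b in the frame of pocket1 between -0.004 and 0.003 m and angle between the x axis of short_mount_b and the x axis of tray, either way round below 0.15 rad and angle between short_mount_b's own z axis and vertical below 0.08 rad and ((x of thick_block_a in the frame of pocket1 between -0.021 and -0.0125 m and y of thick_block_a in the frame of pocket1 between -0.004 and 0.004 m and z of thick_block_a in the frame of pocket1 between -0.004 and 0.003 m and angle between thick_block_a's own z axis and vertical below 0.08 rad) or (x of thick_block_b in the frame of pocket1 between -0.021 and -0.0125 m and y of thick_block_b in the frame of pocket1 between -0.004 and 0.004 m and z of thick_block_b in the frame of pocket1 between -0.004 and 0.003 m and angle between thick_block_b's own z axis and vertical below 0.08 rad))) or (x of short_mount_b in the frame of pocket2 between 0.0135 and 0.0235 m and y of short_mount_b in the frame of pocket2 between -0.004 and 0.004 m and z of short_mount_b in the frame of pocket2 between -0.004 and 0.003 m and angle between the x axis of short_mount_b and the x axis of tray, either way round below 0.15 rad and angle between short_mount_b's own z axis and vertical below 0.08 rad and ((x of thick_block_a in the frame of pocket2 between -0.021 and -0.0125 m and y of thick_block_a in the frame of pocket2 between -0.004 and 0.004 m and z of thick_block_a in the frame of pocket2 between -0.004 and 0.003 m and angle between thick_block_a's own z axis and vertical below 0.08 rad) or (x of thick_block_b in the frame of pocket2 between -0.021 and -0.0125 m and y of thick_block_b in the frame of pocket2 between -0.004 and 0.004 m and z of thick_block_b in the frame of pocket2 between -0.004 and 0.003 m and angle between thick_block_b's own z axis and vertical below 0.08 rad))) or (x of short_mount_b in the frame of pocket3 between 0.0135 and 0.0235 m and y of short_mount_b in the frame of pocket3 between -0.004 and 0.004 m and z of short_mount_b in the frame of pocket3 between -0.004 and 0.003 m and angle between the x axis of short_mount_b and the x axis of tray, either way round below 0.15 rad and angle between short_mount_b's own z axis and vertical below 0.08 rad and ((x of thick_block_a in the frame of pocket3 between -0.021 and -0.0125 m and y of thick_block_a in the frame of pocket3 between -0.004 and 0.004 m and z of thick_block_a in the frame of pocket3 between -0.004 and 0.003 m and angle between thick_block_a's own z axis and vertical below 0.08 rad) or (x of thick_block_b in the frame of pocket3 between -0.021 and -0.0125 m and y of thick_block_b in the frame of pocket3 between -0.004 and 0.004 m and z of thick_block_b in the frame of pocket3 between -0.004 and 0.003 m and angle between thick_block_b's own z axis and vertical below 0.08 rad)))) and linear speed of each of long_mount_a, long_mount_b, short_mount_a, short_mount_b, thin_block_a, thin_block_b, thick_block_a, thick_block_b below 0.02 m/s and distance of each of brass_coupling, thumb_nut from where it was at the start of the episode below 0.08 m); the robot touches nothing.
Of long_mount_a, long_mount_b, short_mount_a, short_mount_b only 3 to 4 are there at a start; the rules pass over those that are not, and their reading is None.
At some moment in a run one of long_mount_a, long_mount_b, short_mount_a, short_mount_b, thick_block_a, thick_block_b may be knocked a few centimetres aside while the robot is not near it.
It also fails if it takes over 208 s, if anything falls off the work surface, if the arm or the gripper's body presses on something with over 40 N, if the wrist force passes 120 N, or if a joint passes its speed limit or range.

## Working session

There is one attempt and no reset: what is moved stays moved. The work goes in short steps, Python scripts to look and compute and a tool call to move; the robot and the scene stay as the last step left them, time stands still between calls to the robot, and variables do not carry over. Pictures are saved under pics/ and viewed, at most 14 in all, crops included, and the job is handed in when it is done.

Besides the shell and the picture viewer there is one more tool, called after "Call:" by a JSON object that holds its "op" and its "data", one argument or row to a line. carry_out: Moves the arm, as the interface text tells. Shift numbers are shares of 0.5 m and turn numbers shares of pi/4 rad, none past 1 either way. Its arguments: {"type":"object","properties":{"plan":{"type":"array"},"gripper":{"type":"number"},"grip_force":{"type":"number"}},"required":["plan"]}

```bash
mkdir -p pics
python3 - <<'E'
from rig import readout, imaging, robot
import cv2,numpy as np
s=readout.observe(); print({k:np.round(v,3).tolist() for k,v in s.items()}, robot.hold_point_z)
for n in ("scene","top"):
    d=imaging.get_image(n); np.savez(f"{n}0.npz",**d)
    cv2.imwrite(f"pics/{n}0.png",d["frame"][...,::-1]); print(n,np.round(d["mtx"],1).tolist(),np.round(d["R"],3).tolist(),np.round(d["t"],1).tolist())
E
```

```text
{'time': 0.0, 'joint_positions': [-1.303, 0.334, 0.04, 1.466, -0.013, 1.343, -0.058], 'dq': [0.002, 0.0, 0.002, 0.002, 0.002, 0.0, -0.002], 'joint_torque': [0.001, -65.856, 1.366, -40.555, 0.017, 0.012, -0.0], 'tool_pos': [232.97, 606.313, 230.402], 'orientation': [-3.14, 0.0, 2.775], 'contact_force': [0.538, 0.059, 0.16], 'ft_torque': [-0.033, 0.044, -0.002], 'finger_force': 0.0, 'finger_gap': 85.554} 18.700000000000003
scene [[402.2, 0.0, 257.5], [0.0, 402.2, 192.2], [0.0, 0.0, 1.0]] [[0.832, -0.554, -0.01], [-0.422, -0.622, -0.659], [0.359, 0.553, -0.752]] [-393.3, 197.8, 749.6]
top [[375.2, 0.0, 256.3], [0.0, 375.2, 182.1], [0.0, 0.0, 1.0]] [[-0.014, -1.0, -0.026], [-0.992, 0.017, -0.127], [0.127, 0.024, -0.992]] [-10.3, 468.4, 827.8]
```

View pics/top0.png

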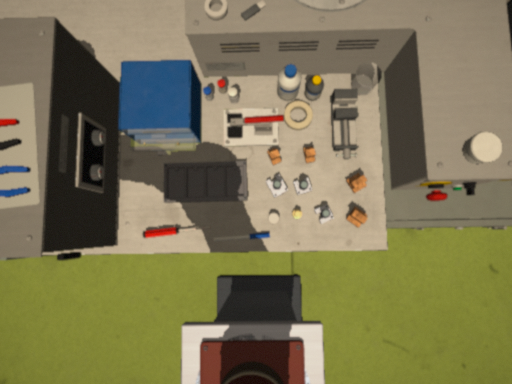

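View pics/scene0.png

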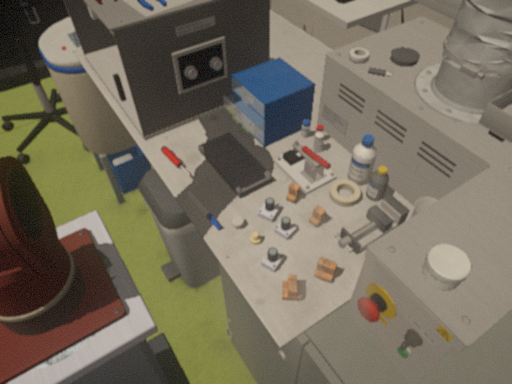

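The top picture shows three mounts (277,184), (302,184) and (324,212). The cork blocks are at (275,155), (310,152), (357,181) and (357,216), the tray is at (205,182), the nut at (273,216) and the brass fitting at (297,212). A tall black box on the left stands between the arm's start and the bench, so I'll get heights and rough positions from depth.

```bash
cat > h.py <<'E'
import numpy as np,cv2
from scipy.spatial.transform import Rotation as Ro
def cloud(d,R=None,t=None):
    v,u=np.mgrid[:384,:512]; K=d["mtx"]; z=d["depth"].astype(float)
    c=np.stack([(u-K[0,2])/K[0,0]*z,(v-K[1,2])/K[1,1]*z,z],-1)
    if R is None: R,t=d["R"],d["t"]
    w=(c-t)@R; w[z<=0]=np.nan; return w
def move(pos,rpy,x,y,z,yaw):
    "fractions for a pointing-down target"
    R=Ro.from_euler('xyz',rpy); dl=R.inv().apply(np.array([x,y,z])-pos)/500
    w=(R.inv()*Ro.from_euler('xyz',[np.pi,0,yaw])).as_rotvec()/(np.pi/4)
    return np.round(dl,4),np.round(w,4)
E
python3 - <<'E'
from h import *
from rig import imaging
d=dict(np.load("top0.npz")); w=cloud(d)
for n,(u,v) in dict(boxtop=(60,60),boxR=(112,200),boxface=(90,150),blue=(160,100),bigR=(400,90),bigR2=(440,60),back=(300,20),tape=(297,115),gripdev=(345,120),bench=(250,230),bottle=(290,75),redtool=(235,130)).items(): print(n,np.round(w[v,u]))
for n,(u,v) in dict(m1=(277,184),m2=(302,184),m3=(324,212),b1=(275,152),b2=(310,150),b3=(357,179),b4=(357,214),nut=(273,216),br=(297,212)).items():
    p=w[v-10:v+11,u-10:u+11].reshape(-1,3); p=p[p[:,2]>8]; print(n,np.round(p[:,:2].mean(0)),np.round(np.nanpercentile(p[:,2],95)))
m=w[150:210,150:260]; print(np.round(m[5::10,5::10,2]))
for u,v in((165,163),(246,160),(166,200),(246,201)): print(np.round(w[v,u]))
for y in range(-500,700,100):
  s=w[np.abs(w[...,1]-y)<20]; 
  print(y,[int(np.nanmax(np.append(s[np.abs(s[:,0]-x)<30][:,2],-999))) for x in range(250,1000,60)])
print(np.round(imaging.get_image("wrist")["hand_eye"],3).tolist())
E
```

```text
boxtop [653. 309. 279.]
boxR [431. 309.  43.]
boxface [518. 301. 173.]
blue [631. 178. 131.]
bigR [ 651. -329.  105.]
bigR2 [ 668. -367.  208.]
back [ 754. -110.  210.]
tape [ 633. -117.    2.]
gripdev [ 609. -225.   31.]
bench [360.  -1.   1.]
bottle [682. -94. 124.]
redtool [592.  30.  29.]
m1 [460. -65.] 41.0
m2 [ 457. -124.] 41.0
m3 [ 394. -171.] 41.0
b1 [537. -58.] 41.0
b2 [ 533. -141.] 41.0
b3 [ 465. -247.] 41.0
b4 [ 386. -243.] 41.0
nut [386. -55.] 19.0
br [ 395. -110.] 27.0
[[-1.  1.  1. -3. -1. -1.  1.  3. -0.  1. -1.]
 [ 4. 18. 16. 16. 19. 18. 19. 18. 18. 20.  1.]
 [ 1. 20.  3. 18.  6. 16.  7. 19.  5. 19.  1.]
 [ 2. 19.  6. 19.  5. 19.  3. 18.  6. 19. -0.]
 [ 0. 19.  7. 19.  5. 19.  1. 18.  3. 21. -0.]
 [ 1.  2.  3. -0. -1. -0. -1.  0. -0. -0. -0.]]
[523. 202.  -4.]
[526.   7.   0.]
[431. 192.  19.]
[428.   8.  -0.]
-500 [-829, -999, -51, 195, 210, 212, 213, 212, 212, 211, -999, -999, -999]
-400 [-828, -999, -50, 212, 249, 245, 212, 212, 212, 211, -53, -999, -999]
-300 [-829, 2, 4, 5, 4, 5, 4, 66, 212, 212, -999, -999, -999]
-200 [-833, 4, 39, 15, 32, 37, 52, 55, 212, 217, -999, -999, -999]
-100 [-829, 3, 27, 39, 41, 3, 22, 127, 213, 215, -999, -999, -999]
0 [-830, 7, 19, 20, 21, 32, 75, 14, 218, 219, -999, -999, -999]
100 [-828, 12, 13, 21, 21, 133, 134, 135, 212, 212, -999, -999, -999]
200 [-828, 4, 22, 20, 21, 135, 136, 135, 135, 5, 4, 3, 2]
300 [-832, 304, 304, 304, 304, 303, 304, 304, 303, 5, 4, 3, 3]
400 [-832, 3, -999, 303, 306, 313, 304, 304, 303, 3, 3, 4, 2]
500 [-829, 1, -999, -999, -999, -999, -999, -999, -999, -999, -999, 3, 2]
600 [-832, -999, -999, -999, -999, -999, -999, -999, -999, -999, -999, 3, 4]
[[-0.001, -0.965, -0.261, 65.748], [1.0, -0.001, 0.0, -1.095], [-0.0, -0.261, 0.965, -143.159], [0.0, 0.0, 0.0, 1.0]]
```

Run:
```python
from h import *
from rig import readout
s=readout.observe();p,o=s["tool_pos"],s["orientation"]
print(p,o)
for a in ((233,606,400,2.775),(300,480,410,2.775),(440,230,410,2.9),(470,-20,400,3.14)): print(a,*move(p,o,*a))
```

```text
[232.97246121 606.42017203 230.62347598] [-3.14030091e+00  7.40465631e-05  2.77480450e+00]
(233, 606, 400, 2.775) [-0.0004 -0.0012 -0.3388] [-0.0016  0.0001 -0.0002]
(300, 480, 410, 2.775) [-0.2158 -0.1884 -0.3585] [-0.0016  0.0001 -0.0002]
(440, 230, 410, 2.9) [-0.6565 -0.5547 -0.358 ] [-0.0016 -0.     -0.1594]
(470, -20, 400, 3.14) [-0.8918 -0.9999 -0.3374] [-1.60e-03 -2.00e-04 -4.65e-01]
```

Call:
{"op": "carry_out", "data": {
  "plan": [
    {"dz": -0.1},
    {"dz": -0.2},
    {"dz": -0.28},
    {"dz": -0.34},
    {"dz": -0.36},
    {"dx": -0.07,"dy": -0.06,"dz": -0.36},
    {"dx": -0.14,"dy": -0.12,"dz": -0.36},
    {"dx": -0.21,"dy": -0.18,"dz": -0.36},
    {"dx": -0.28,"dy": -0.24,"dz": -0.36},
    {"dx": -0.35,"dy": -0.3,"dz": -0.36},
    {"dx": -0.42,"dy": -0.36,"dz": -0.36},
    {"dx": -0.49,"dy": -0.42,"dz": -0.36},
    {"dx": -0.56,"dy": -0.48,"dz": -0.36},
    {"dx": -0.63,"dy": -0.54,"dz": -0.36},
    {"dx": -0.66,"dy": -0.56,"dz": -0.36},
    {"dx": -0.66,"dy": -0.56,"dz": -0.36}
  ]
}}

```text
invalid input
```

Call:
{"op": "carry_out", "data": {
  "plan": [
    {"dx": 0,"dy": 0,"dz": -0.1,"wx": 0,"wy": 0,"wz": 0},
    {"dx": 0,"dy": 0,"dz": -0.2,"wx": 0,"wy": 0,"wz": 0},
    {"dx": 0,"dy": 0,"dz": -0.28,"wx": 0,"wy": 0,"wz": 0},
    {"dx": 0,"dy": 0,"dz": -0.36,"wx": 0,"wy": 0,"wz": 0}
  ],
  "gripper": -1,
  "grip_force": 40
}}

```text
time: 0.55
tool_pos: [233.0, 606.4, 413.2]
orientation: [3.141, -0.0, 2.775]
contact_force: [0.9, -0.0, -0.1]
finger_gap: 85.3
finger_force: 0.0
```

Call:
{"op": "carry_out", "data": {
  "plan": [
    {"dx": -0.07,"dy": -0.06,"dz": 0,"wx": 0,"wy": 0,"wz": 0},
    {"dx": -0.14,"dy": -0.12,"dz": 0,"wx": 0,"wy": 0,"wz": 0},
    {"dx": -0.21,"dy": -0.18,"dz": 0,"wx": 0,"wy": 0,"wz": 0},
    {"dx": -0.28,"dy": -0.24,"dz": 0,"wx": 0,"wy": 0,"wz": 0},
    {"dx": -0.35,"dy": -0.3,"dz": 0,"wx": 0,"wy": 0,"wz": 0},
    {"dx": -0.42,"dy": -0.36,"dz": 0,"wx": 0,"wy": 0,"wz": 0},
    {"dx": -0.49,"dy": -0.42,"dz": 0,"wx": 0,"wy": 0,"wz": 0},
    {"dx": -0.56,"dy": -0.48,"dz": 0,"wx": 0,"wy": 0,"wz": 0},
    {"dx": -0.63,"dy": -0.54,"dz": 0,"wx": 0,"wy": 0,"wz": 0},
    {"dx": -0.66,"dy": -0.56,"dz": 0,"wx": 0,"wy": 0,"wz": 0},
    {"dx": -0.72,"dy": -0.66,"dz": 0,"wx": 0,"wy": 0,"wz": -0.1},
    {"dx": -0.78,"dy": -0.76,"dz": 0,"wx": 0,"wy": 0,"wz": -0.2},
    {"dx": -0.84,"dy": -0.88,"dz": 0.05,"wx": 0,"wy": 0,"wz": -0.3},
    {"dx": -0.89,"dy": -0.98,"dz": 0.1,"wx": 0,"wy": 0,"wz": -0.4},
    {"dx": -0.89,"dy": -1,"dz": 0.15,"wx": 0,"wy": 0,"wz": -0.466},
    {"dx": -0.89,"dy": -1,"dz": 0.15,"wx": 0,"wy": 0,"wz": -0.466}
  ]
}}

```text
time: 2.15
tool_pos: [467.9, -24.3, 334.1]
orientation: [-3.141, -0.002, 3.137]
contact_force: [0.2, 1.8, -0.2]
finger_gap: 85.6
finger_force: 0.0
```

```bash
cat >> h.py <<'E'
def grab(tag,save=True):
    from rig import readout,imaging
    s=readout.observe(); d=imaging.get_image("wrist")
    T=np.eye(4); T[:3,:3]=Ro.from_euler('xyz',s["orientation"]).as_matrix(); T[:3,3]=s["tool_pos"]
    C=T@d["hand_eye"]; d["R"]=C[:3,:3].T; d["t"]=-d["R"]@C[:3,3]; d["pos"]=s["tool_pos"]; d["rpy"]=s["orientation"]
    np.savez(f"{tag}.npz",**d); cv2.imwrite(f"pics/{tag}.png",d["frame"][...,::-1]); return d
def ray(d,uv,z):
    uv=np.atleast_2d(np.asarray(uv,float)); r=np.c_[uv,np.ones(len(uv))]@np.linalg.inv(d["mtx"]).T@d["R"]
    c=-d["R"].T@d["t"]; return c+r*((z-c[2])/r[:,2])[:,None]
E
python3 - <<'E'
from h import *
d=grab("w0"); print(d["mtx"],d["pos"])
E
```

```text
[[286.2631927    0.         253.75336079]
 [  0.         286.2631927  192.1598171 ]
 [  0.           0.           1.        ]] [467.92929945 -24.29090375 334.12618017]
```

View pics/w0.png

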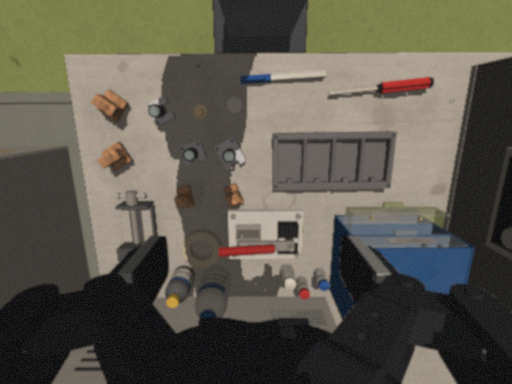

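The wrist view shows the whole bench. The tray is at (333,160) with its rib end downward (+x), the mounts are at (157,110), (191,154) and (230,156), and the corks are at (110,103), (115,155), (185,197) and (234,195). I'll go lower over the tray.

Call:
{"op": "carry_out", "data": {
  "plan": [
    {"dx": 0,"dy": 0.1,"dz": 0.05,"wx": 0,"wy": 0,"wz": 0},
    {"dx": 0.01,"dy": 0.18,"dz": 0.1,"wx": 0,"wy": 0,"wz": 0},
    {"dx": 0.016,"dy": 0.26,"dz": 0.17,"wx": 0,"wy": 0,"wz": 0},
    {"dx": 0.016,"dy": 0.26,"dz": 0.25,"wx": 0,"wy": 0,"wz": 0},
    {"dx": 0.016,"dy": 0.26,"dz": 0.268,"wx": 0,"wy": 0,"wz": 0},
    {"dx": 0.016,"dy": 0.26,"dz": 0.268,"wx": 0,"wy": 0,"wz": 0},
    {"dx": 0.016,"dy": 0.26,"dz": 0.268,"wx": 0,"wy": 0,"wz": 0}
  ]
}}

```text
time: 2.9
tool_pos: [462.4, 109.8, 204.3]
orientation: [3.141, 0.002, 3.139]
contact_force: [0.3, -0.4, 0.1]
finger_gap: 85.5
finger_force: 0.0
```

Run:
```python
from h import *
d=grab("w1"); print(d["pos"],d["rpy"])
w=cloud(d); m=((w[...,2]>12)&(w[...,2]<26)&(w[...,1]>-5)&(w[...,1]<215)&(w[...,0]<545)&(w[...,0]>410)).astype(np.uint8)
c=max(cv2.findContours(cv2.morphologyEx(m,cv2.MORPH_OPEN,np.ones((3,3))),0,1)[0],key=cv2.contourArea)
r=cv2.minAreaRect(ray(d,c[:,0],18)[:,:2].astype(np.float32)); print(r)
print(np.round(ray(d,cv2.boxPoints(cv2.minAreaRect(c)),18),1))
```

```text
[462.4090748  109.845142   204.31100907] [3.14081537e+00 1.90417732e-03 3.13910846e+00]
((474.39776611328125, 101.991455078125), (92.80122375488281, 194.3389434814453), 0.47996076941490173)
[[428.7   5.4  18. ]
 [427.2 198.1  18. ]
 [519.9 205.5  18. ]
 [521.7  -1.6  18. ]]
```

View pics/w1.png

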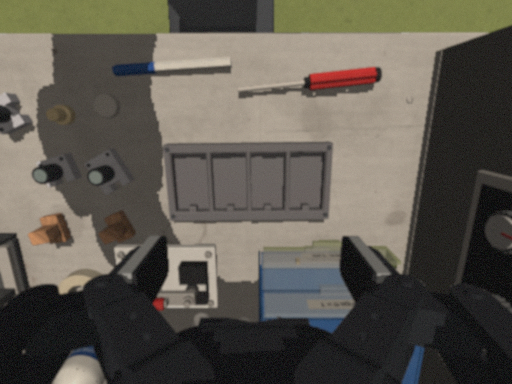

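The tray shows at (165-330, 143-221): centre about (474.4, 102.0) and yaw about 0.5°. Next I'll look at the mounts.

Call:
{"op": "carry_out", "data": {
  "plan": [
    {"dx": 0.01,"dy": -0.09,"dz": 0,"wx": 0,"wy": 0,"wz": 0},
    {"dx": 0.02,"dy": -0.18,"dz": 0,"wx": 0,"wy": 0,"wz": 0},
    {"dx": 0.03,"dy": -0.27,"dz": 0,"wx": 0,"wy": 0,"wz": 0},
    {"dx": 0.04,"dy": -0.36,"dz": 0,"wx": 0,"wy": 0,"wz": 0},
    {"dx": 0.04,"dy": -0.44,"dz": 0,"wx": 0,"wy": 0,"wz": 0},
    {"dx": 0.04,"dy": -0.48,"dz": 0,"wx": 0,"wy": 0,"wz": 0},
    {"dx": 0.04,"dy": -0.48,"dz": 0,"wx": 0,"wy": 0,"wz": 0},
    {"dx": 0.04,"dy": -0.48,"dz": 0,"wx": 0,"wy": 0,"wz": 0}
  ]
}}

```text
time: 3.75
tool_pos: [441.7, -129.9, 203.6]
orientation: [3.141, 0.002, 3.139]
contact_force: [-0.2, 0.6, -0.1]
finger_gap: 85.4
finger_force: 0.0
```

Run:
```python
from h import *
d=grab("w2"); print(d["pos"],d["rpy"])
cv2.imwrite("pics/w2c.png",cv2.resize(d["frame"][40:300,60:420,::-1],(792,572),interpolation=cv2.INTER_CUBIC))
```

```text
[ 441.68294795 -129.93981887  203.63589848] [3.14084324e+00 2.06146863e-03 3.13891775e+00]
```

View pics/w2c.png

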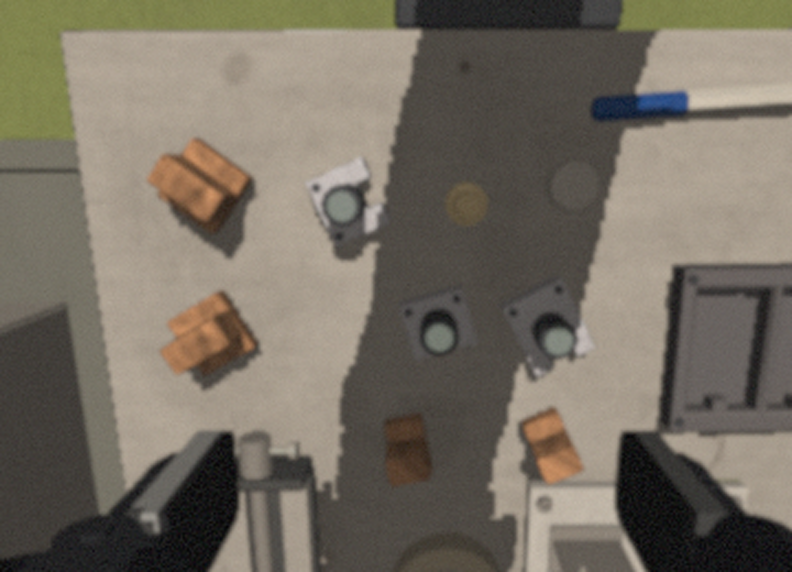

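The left mount (342,205) has its notch to the right and slightly down. The right mount (555,335) has its notch to the lower right. On the middle one (438,335) the screws are on the upper side, so its notch faces down. The thick blocks are on the left and the thin ones at (407,450) and (550,445). I'll measure them from the depth.

```bash
cat >> h.py <<'E'
def things(d,bounds,zmin=8):
    "clusters of raised points in x0,x1,y0,y1: top centre (z>34), rectangle of the shoulder points"
    w=cloud(d); x0,x1,y0,y1=bounds
    m=((w[...,2]>zmin)&(w[...,0]>x0)&(w[...,0]<x1)&(w[...,1]>y0)&(w[...,1]<y1)).astype(np.uint8)
    n,lab,st,_=cv2.connectedComponentsWithStats(m)
    out=[]
    for i in range(1,n):
        if st[i,4]<150: continue
        p=w[lab==i]; top=p[p[:,2]>34]; sh=p[(p[:,2]>11)&(p[:,2]<21)]
        if len(top)<20: continue
        tm=((lab==i)&(w[...,2]>34)).astype(np.uint8); c=max(cv2.findContours(tm,0,1)[0],key=cv2.contourArea)
        tr=cv2.minAreaRect(ray(d,c[:,0],40)[:,:2].astype(np.float32))
        sr=cv2.minAreaRect(sh[:,:2].astype(np.float32))
        out.append((np.median(d["frame"][lab==i],0),tr,sr))
    return out
E
python3 - <<'E'
from h import *
d=dict(np.load("w2.npz"))
f=lambda r:[np.round(q,1).tolist() for q in r]
for c,tr,sr in things(d,(350,560,-290,-25)): print(c,f(tr),f(sr))
w=cloud(d)
for b in ((435,485,-95,-40),(435,485,-150,-98),(370,420,-205,-145)):
    m=(w[...,2]>11)&(w[...,2]<20)&(w[...,0]>b[0]-10)&(w[...,0]<b[1]+10)&(w[...,1]>b[2])&(w[...,1]<b[3])
    ys,xs=np.nonzero(m); print(b,xs.min(),xs.max(),ys.min(),ys.max(),m.sum())
E
```

```text
[153. 111.  79.] [[386.5, -244.8], [34.9, 17.0], 53.2] [[386.7, -245.6], [33.9, 36.1], 53.2]
[131.  135.  127.5] [[394.6, -171.7], [18.9, 18.8], 44.0] [[394.9, -171.9], [36.1, 32.2], 23.5]
[89. 85. 84.] [[461.7, -65.8], [20.7, 18.8], 45.6] [[462.0, -65.0], [43.9, 35.9], 27.7]
[83. 80. 78.] [[459.4, -125.1], [17.8, 19.6], 89.8] [[460.1, -125.2], [32.2, 35.9], 16.1]
[154. 111.  78.] [[464.4, -248.1], [16.0, 36.3], 30.1] [[464.9, -248.7], [35.8, 34.0], 29.7]
[156.  114.   81.5] [[530.2, -60.9], [18.8, 21.8], 24.2] [[536.6, -58.5], [47.3, 21.9], 22.4]
[73. 55. 41.] [[532.7, -142.3], [18.6, 22.3], 11.0] [[533.8, -142.0], [36.2, 21.6], 11.3]
[23. 23. 24.] [[619.5, -128.6], [693.6, 215.9], 89.7] [[539.8, -219.6], [43.0, 40.0], 89.3]
(435, 485, -95, -40) 288 329 167 210 735
(435, 485, -150, -98) 241 276 171 203 501
(370, 420, -205, -145) 199 236 112 151 522
```

```bash
cat > mv.py <<'E'
import sys
from h import *
from rig import readout
s=readout.observe();p,o=s["tool_pos"],s["orientation"]
print(np.round(p,1),np.round(o,4),round(s["finger_gap"],1),round(s["time"],2))
for a in sys.argv[1:]:
    q=[float(v) for v in a.split(",")]; print(q,*move(p,o,*q))
E
python3 mv.py 461.9,-65.4,100,3.616 461.9,-65.4,18,3.616
```

```text
[ 441.7 -129.1  203.3] [3.1409e+00 1.6000e-03 3.1407e+00] 85.5 3.8
[461.9, -65.4, 100.0, 3.616] [-0.04    0.1273  0.2068] [ 3.000e-04  2.200e-03 -6.052e-01]
[461.9, -65.4, 18.0, 3.616] [-0.0398  0.1272  0.3708] [ 3.000e-04  2.200e-03 -6.052e-01]
```

Call:
{"op": "carry_out", "data": {
  "plan": [
    {"dx": -0.01,"dy": 0.04,"dz": 0.06,"wx": 0,"wy": 0,"wz": -0.15},
    {"dx": -0.02,"dy": 0.08,"dz": 0.12,"wx": 0,"wy": 0,"wz": -0.3},
    {"dx": -0.03,"dy": 0.11,"dz": 0.18,"wx": 0,"wy": 0,"wz": -0.45},
    {"dx": -0.04,"dy": 0.127,"dz": 0.207,"wx": 0,"wy": 0,"wz": -0.605},
    {"dx": -0.04,"dy": 0.127,"dz": 0.207,"wx": 0,"wy": 0,"wz": -0.605},
    {"dx": -0.04,"dy": 0.127,"dz": 0.207,"wx": 0,"wy": 0,"wz": -0.605}
  ],
  "gripper": 0.1
}}

```text
time: 4.4
tool_pos: [461.4, -65.8, 99.4]
orientation: [-3.141, -0.0, -2.67]
contact_force: [0.4, -0.6, -0.5]
finger_gap: 38.5
finger_force: 0.0
```

```bash
python3 - <<'E'
from h import *
d=grab("w3"); print(d["pos"],d["rpy"])
f=lambda r:[np.round(q,1).tolist() for q in r]
for c,tr,sr in things(d,(430,495,-100,-30)): print(c,f(tr),f(sr))
E
python3 mv.py 461.9,-65.4,18,3.616
```

```text
[461.35892523 -65.75144039  99.41300616] [-3.14123749e+00 -2.82958260e-04 -2.66962457e+00]
[101.  97.  95.] [[461.5, -64.9], [20.4, 19.4], 27.0] [[462.3, -64.7], [44.2, 35.9], 27.9]
[25. 25. 26.] [[539.7, -20.7], [149.5, 273.5], 27.0] [[0.0, 0.0], [0.0, 0.0], 0.0]
[461.6 -66.2  99.8] [-3.1411e+00  9.0000e-04 -2.6703e+00] 38.4 4.45
[461.9, -65.4, 18.0, 3.616] [-0.001   0.0012  0.1636] [-0.0006  0.0012 -0.0039]
```

View pics/w3.png

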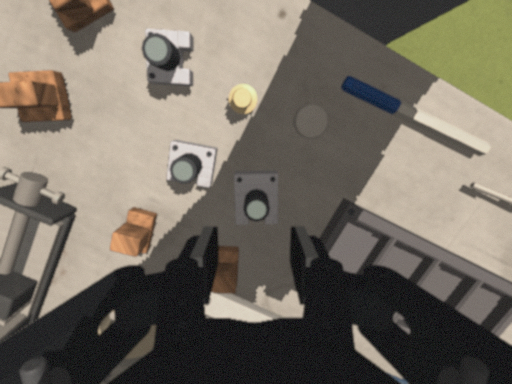

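The mount lies square under the fingers at (256,200) with its notch downward. Now I'll descend and grip.

Call:
{"op": "carry_out", "data": {
  "plan": [
    {"dx": -0.001,"dy": 0.002,"dz": 0.06,"wx": 0,"wy": 0,"wz": 0},
    {"dx": -0.001,"dy": 0.002,"dz": 0.12,"wx": 0,"wy": 0,"wz": 0},
    {"dx": -0.001,"dy": 0.002,"dz": 0.164,"wx": 0,"wy": 0,"wz": 0},
    {"dx": -0.001,"dy": 0.002,"dz": 0.164,"wx": 0,"wy": 0,"wz": 0},
    {"dx": -0.001,"dy": 0.002,"dz": 0.164,"wx": 0,"wy": 0,"wz": 0}
  ]
}}

```text
time: 4.95
tool_pos: [461.7, -65.5, 18.0]
orientation: [-3.141, 0.001, -2.669]
contact_force: [0.7, 0.5, 0.4]
finger_gap: 38.2
finger_force: 0.0
```

Call:
{"op": "carry_out", "data": {
  "plan": [
    {"dx": 0,"dy": 0,"dz": 0,"wx": 0,"wy": 0,"wz": 0},
    {"dx": 0,"dy": 0,"dz": 0,"wx": 0,"wy": 0,"wz": 0},
    {"dx": 0,"dy": 0,"dz": 0,"wx": 0,"wy": 0,"wz": 0},
    {"dx": 0,"dy": 0,"dz": 0,"wx": 0,"wy": 0,"wz": 0},
    {"dx": 0,"dy": 0,"dz": 0,"wx": 0,"wy": 0,"wz": 0},
    {"dx": 0,"dy": 0,"dz": -0.02,"wx": 0,"wy": 0,"wz": 0},
    {"dx": 0,"dy": 0,"dz": -0.1,"wx": 0,"wy": 0,"wz": 0},
    {"dx": 0,"dy": 0,"dz": -0.18,"wx": 0,"wy": 0,"wz": 0},
    {"dx": 0,"dy": 0,"dz": -0.18,"wx": 0,"wy": 0,"wz": 0}
  ],
  "gripper": 1,
  "grip_force": 50
}}

```text
time: 5.85
tool_pos: [464.5, -65.5, 112.4]
orientation: [-3.139, 0.009, -2.668]
contact_force: [0.2, -0.7, -0.9]
finger_gap: 18.4
finger_force: 49.0
```

```bash
python3 - <<'E'
import numpy as np
y=0.0084;c=np.array([474.4,102.0]);R=np.array([[np.cos(y),-np.sin(y)],[np.sin(y),np.cos(y)]])
for i in range(4):
    print(i,[(k,np.round(c+R@[x,(i-1.5)*46],1).tolist()) for k,x in dict(longhome=13,shorthome=19,thin=-23,thick=-17).items()])
E
python3 mv.py 482,33,108,3.150 482,33,60,3.150
```

```text
0 [('longhome', [488.0, 33.1]), ('shorthome', [494.0, 33.2]), ('thin', [452.0, 32.8]), ('thick', [458.0, 32.9])]
1 [('longhome', [487.6, 79.1]), ('shorthome', [493.6, 79.2]), ('thin', [451.6, 78.8]), ('thick', [457.6, 78.9])]
2 [('longhome', [487.2, 125.1]), ('shorthome', [493.2, 125.2]), ('thin', [451.2, 124.8]), ('thick', [457.2, 124.9])]
3 [('longhome', [486.8, 171.1]), ('shorthome', [492.8, 171.2]), ('thin', [450.8, 170.8]), ('thick', [456.8, 170.9])]
[464.5 -65.5 112.4] [-3.1395  0.0087 -2.6684] 18.4 5.85
[482.0, 33.0, 108.0, 3.15] [-0.1208  0.1593  0.0096] [-1.000e-04  1.150e-02  5.917e-01]
[482.0, 33.0, 60.0, 3.15] [-0.12    0.1595  0.1056] [-1.000e-04  1.150e-02  5.917e-01]
```

Call:
{"op": "carry_out", "data": {
  "plan": [
    {"dx": -0.03,"dy": 0.04,"dz": 0,"wx": 0,"wy": 0,"wz": 0.15},
    {"dx": -0.06,"dy": 0.08,"dz": 0,"wx": 0,"wy": 0,"wz": 0.3},
    {"dx": -0.09,"dy": 0.12,"dz": 0,"wx": 0,"wy": 0,"wz": 0.45},
    {"dx": -0.12,"dy": 0.16,"dz": 0,"wx": 0,"wy": 0,"wz": 0.592},
    {"dx": -0.12,"dy": 0.16,"dz": 0.05,"wx": 0,"wy": 0,"wz": 0.592},
    {"dx": -0.12,"dy": 0.16,"dz": 0.1,"wx": 0,"wy": 0,"wz": 0.592},
    {"dx": -0.12,"dy": 0.16,"dz": 0.1,"wx": 0,"wy": 0,"wz": 0.592},
    {"dx": -0.12,"dy": 0.16,"dz": 0.1,"wx": 0,"wy": 0,"wz": 0.592}
  ]
}}

```text
time: 6.65
tool_pos: [477.9, 33.2, 57.4]
orientation: [-3.141, -0.0, -3.133]
contact_force: [-0.0, -0.4, 0.0]
finger_gap: 18.0
finger_force: 49.0
```

```bash
python3 - <<'E'
from h import *
d=grab("w4"); print(d["pos"],d["rpy"])
E
python3 mv.py 482,33.1,40,3.15 482,33.1,22,3.15 490,33.1,22,3.15
```

```text
[477.89187056  33.19546856  57.44609833] [-3.14101594e+00 -4.25140911e-04 -3.13292178e+00]
[478.5  33.3  58. ] [ 3.1415e+00  8.0000e-04 -3.1329e+00] 18.2 6.7
[482.0, 33.1, 40.0, 3.15] [-0.0071 -0.0005  0.0359] [0.0001 0.0011 0.0004]
[482.0, 33.1, 22.0, 3.15] [-0.007  -0.0006  0.0719] [0.0001 0.0011 0.0004]
[490.0, 33.1, 22.0, 3.15] [-0.023  -0.0007  0.0719] [0.0001 0.0011 0.0004]
```

View pics/w4.png

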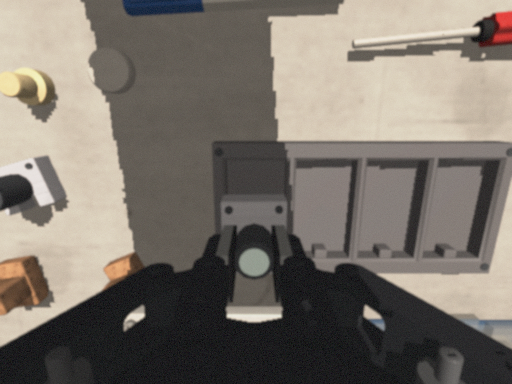

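The foot's rear edge spans columns 221-287 at row 200, with its notch end toward the ribs. Next is a check of its side alignment to pocket 0.

Run:
```python
from h import *
d=dict(np.load("w4.npz")); g=cv2.cvtColor(d["frame"],cv2.COLOR_RGB2GRAY).astype(int)
print(g[212,212:298].tolist()); print(g[172,205:305].tolist()); print(g[172,285:375:1].tolist())
print(ray(d,[(221,212),(287,212)],55)[:,:2],ray(d,[(226,172),(291,172)],18)[:,:2])
w=cloud(d); m=(w[...,2]>50)&(w[...,2]<59)&(w[...,0]>440)&(w[...,0]<475)&(abs(w[...,1]-33)<30)
p=w[m]; print(len(p),np.nanpercentile(p,[1,50,99],axis=0))
m=(w[...,2]>12)&(w[...,2]<22)&(w[...,1]>0)&(w[...,1]<215)&(w[...,0]<440)&(w[...,0]>410)
p=w[m];print(np.nanpercentile(p,[1,50,99],axis=0))
```

```text
[95, 88, 77, 66, 61, 62, 62, 66, 75, 99, 108, 112, 98, 80, 63, 51, 43, 41, 53, 73, 91, 107, 114, 114, 113, 112, 113, 113, 117, 112, 114, 114, 112, 115, 116, 119, 116, 115, 114, 115, 115, 113, 113, 113, 113, 115, 114, 114, 115, 114, 117, 111, 114, 112, 114, 114, 111, 114, 113, 116, 116, 115, 111, 97, 82, 65, 56, 53, 55, 66, 94, 105, 111, 115, 96, 79, 62, 62, 65, 65, 73, 99, 116, 130, 129, 128]
[96, 92, 88, 91, 94, 92, 95, 82, 72, 67, 67, 63, 65, 67, 63, 70, 60, 63, 56, 54, 52, 51, 59, 62, 65, 65, 64, 61, 57, 62, 63, 66, 64, 64, 67, 62, 65, 62, 65, 67, 66, 61, 64, 66, 63, 62, 62, 64, 65, 63, 66, 65, 66, 62, 64, 64, 65, 68, 65, 64, 65, 63, 65, 65, 64, 62, 63, 62, 64, 63, 64, 67, 69, 62, 60, 66, 66, 68, 65, 59, 53, 53, 53, 62, 84, 112, 128, 126, 115, 103, 110, 121, 132, 131, 129, 132, 131, 133, 130, 132]
[53, 53, 53, 62, 84, 112, 128, 126, 115, 103, 110, 121, 132, 131, 129, 132, 131, 133, 130, 132, 132, 129, 130, 131, 132, 129, 130, 134, 134, 131, 131, 129, 129, 130, 130, 134, 131, 135, 132, 129, 126, 132, 130, 134, 129, 132, 131, 130, 129, 132, 130, 129, 133, 129, 129, 128, 130, 132, 131, 131, 129, 133, 131, 130, 124, 103, 73, 50, 50, 47, 53, 69, 84, 93, 99, 102, 118, 127, 125, 116, 115, 120, 126, 132, 128, 127, 131, 129, 129, 129]
[[462.32092623  14.341825  ]
 [462.03955045  49.78560131]] [[447.74102815  13.80793196]
 [447.40822351  55.960854  ]]
1876 [[456.14026133  14.10901049  50.49633004]
 [462.99575745  32.01953592  54.38060403]
 [472.97274524  49.36129037  58.0603004 ]]
[[427.97924353   6.83220864  16.11351856]
 [433.7246597  101.22569651  18.49598284]
 [439.82366408 193.35626694  20.16130455]]
```

Call:
{"op": "carry_out", "data": {
  "plan": [
    {"dx": -0.007,"dy": 0.002,"dz": 0.02,"wx": 0,"wy": 0,"wz": 0},
    {"dx": -0.007,"dy": 0.002,"dz": 0.035,"wx": 0,"wy": 0,"wz": 0},
    {"dx": -0.007,"dy": 0.002,"dz": 0.047,"wx": 0,"wy": 0,"wz": 0},
    {"dx": -0.007,"dy": 0.002,"dz": 0.06,"wx": 0,"wy": 0,"wz": 0},
    {"dx": -0.007,"dy": 0.002,"dz": 0.07,"wx": 0,"wy": 0,"wz": 0},
    {"dx": -0.007,"dy": 0.002,"dz": 0.07,"wx": 0,"wy": 0,"wz": 0}
  ]
}}

```text
time: 7.3
tool_pos: [481.2, 34.5, 22.5]
orientation: [3.141, -0.002, -3.133]
contact_force: [-10.1, -0.4, 22.4]
finger_gap: 17.8
finger_force: 51.3
```

Call:
{"op": "carry_out", "data": {
  "plan": [
    {"dx": 0,"dy": 0,"dz": -0.002,"wx": 0,"wy": 0,"wz": 0},
    {"dx": -0.004,"dy": 0,"dz": -0.002,"wx": 0,"wy": 0,"wz": 0},
    {"dx": -0.008,"dy": 0,"dz": -0.002,"wx": 0,"wy": 0,"wz": 0},
    {"dx": -0.01,"dy": 0,"dz": -0.002,"wx": 0,"wy": 0,"wz": 0},
    {"dx": -0.01,"dy": 0,"dz": -0.002,"wx": 0,"wy": 0,"wz": 0}
  ]
}}

```text
time: 7.8
tool_pos: [484.1, 34.6, 22.7]
orientation: [3.141, -0.006, -3.132]
contact_force: [-15.3, 0.2, 21.2]
finger_gap: 18.3
finger_force: 51.2
```

Run:
```python
from h import *
d=grab("w5"); print(d["pos"],d["rpy"])
w=cloud(d); m=(w[...,2]>12)&(w[...,2]<28)&(w[...,0]>455)&(w[...,0]<480)&(abs(w[...,1]-33)<26)
for x in range(455,480,4):
    s=w[m&(abs(w[...,0]-x)<2)&(abs(w[...,1]-33)<14)]; print(x,len(s),np.round(np.nanmedian(s[:,2]),1) if len(s) else '')
```

```text
[484.11323886  34.63500524  22.71030168] [ 3.14100573 -0.00566443 -3.13236004]
455 0 
459 0 
463 460 19.2
467 370 20.1
471 352 19.8
475 404 20.2
479 82 21.9
```

View pics/w5.png

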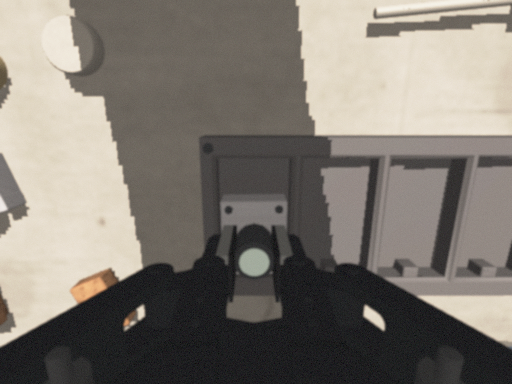

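The foot is in the pocket with its rear edge at row 195, centred between the walls, and its top at about 20 mm. I'll ease off the down force and slide it home.

Call:
{"op": "carry_out", "data": {
  "plan": [
    {"dx": 0,"dy": 0,"dz": -0.003,"wx": 0,"wy": 0,"wz": 0},
    {"dx": -0.002,"dy": 0,"dz": -0.004,"wx": 0,"wy": 0,"wz": 0},
    {"dx": -0.004,"dy": 0,"dz": -0.004,"wx": 0,"wy": 0,"wz": 0},
    {"dx": -0.006,"dy": 0,"dz": -0.004,"wx": 0,"wy": 0,"wz": 0},
    {"dx": -0.008,"dy": 0,"dz": -0.004,"wx": 0,"wy": 0,"wz": 0},
    {"dx": -0.008,"dy": 0,"dz": -0.004,"wx": 0,"wy": 0,"wz": 0}
  ]
}}

```text
time: 8.45
tool_pos: [487.8, 34.7, 23.8]
orientation: [-3.141, -0.006, -3.132]
contact_force: [-10.2, 0.3, 3.5]
finger_gap: 18.1
finger_force: 49.5
```

Call:
{"op": "carry_out", "data": {
  "plan": [
    {"dx": -0.003,"dy": 0,"dz": 0,"wx": 0,"wy": 0,"wz": 0},
    {"dx": -0.006,"dy": 0,"dz": 0,"wx": 0,"wy": 0,"wz": 0},
    {"dx": -0.006,"dy": 0,"dz": 0,"wx": 0,"wy": 0,"wz": 0}
  ]
}}

```text
time: 8.75
tool_pos: [488.1, 34.7, 23.1]
orientation: [3.142, -0.011, -3.132]
contact_force: [-18.9, 0.8, 11.9]
finger_gap: 18.4
finger_force: 50.2
```

Call:
{"op": "carry_out", "data": {
  "plan": [
    {"dx": 0.004,"dy": 0,"dz": 0.002,"wx": 0,"wy": 0,"wz": 0},
    {"dx": 0.004,"dy": 0,"dz": 0.002,"wx": 0,"wy": 0,"wz": 0}
  ]
}}

```text
time: 8.95
tool_pos: [487.8, 34.7, 22.9]
orientation: [3.141, -0.008, -3.132]
contact_force: [-14.7, 0.9, 12.7]
finger_gap: 18.3
finger_force: 50.5
```

Call:
{"op": "carry_out", "data": {
  "plan": [
    {"dx": 0,"dy": 0,"dz": 0,"wx": 0,"wy": 0,"wz": 0},
    {"dx": 0,"dy": 0,"dz": 0,"wx": 0,"wy": 0,"wz": 0},
    {"dx": 0,"dy": 0,"dz": -0.05,"wx": 0,"wy": 0,"wz": 0},
    {"dx": 0,"dy": 0,"dz": -0.13,"wx": 0,"wy": 0,"wz": 0},
    {"dx": 0,"dy": 0,"dz": -0.2,"wx": 0,"wy": 0,"wz": 0},
    {"dx": 0.05,"dy": 0,"dz": -0.25,"wx": 0,"wy": 0,"wz": 0},
    {"dx": 0.05,"dy": 0,"dz": -0.25,"wx": 0,"wy": 0,"wz": 0},
    {"dx": 0.05,"dy": 0,"dz": -0.25,"wx": 0,"wy": 0,"wz": 0}
  ],
  "gripper": 0.1
}}

```text
time: 9.75
tool_pos: [467.1, 35.1, 149.4]
orientation: [3.14, 0.002, -3.131]
contact_force: [-0.3, 0.5, -0.7]
finger_gap: 38.4
finger_force: 0.0
```

```bash
cat > chk.py <<'E'
import sys
from h import *
d=grab(sys.argv[1]); b=[float(v) for v in sys.argv[2].split(",")]
zmin=float(sys.argv[3]) if len(sys.argv)>3 else 8
print(np.round(d["pos"],1),np.round(d["rpy"],4))
f=lambda r:[np.round(q,1).tolist() for q in r]
for c,tr,sr in things(d,b,zmin): print(c,f(tr),f(sr))
E
python3 chk.py w6 430,510,0,65 19
python3 - <<'E'
from h import *
d=dict(np.load("w6.npz")); w=cloud(d)
m=(w[...,2]>11)&(w[...,2]<24)&(w[...,1]>-5)&(w[...,1]<215)&(w[...,0]<545)&(w[...,0]>410)
c=max(cv2.findContours(cv2.morphologyEx(m.astype(np.uint8),cv2.MORPH_CLOSE,np.ones((5,5))),0,1)[0],key=cv2.contourArea)
print(cv2.minAreaRect(ray(d,c[:,0],18)[:,:2].astype(np.float32)))
print([(x,np.round(np.nanmedian(w[(abs(w[...,0]-x)<2)&(abs(w[...,1]-33)<14)][:,2]),1)) for x in range(440,480,3)])
E
```

```text
[467.1  35.1 149.4] [ 3.1396e+00  2.3000e-03 -3.1314e+00]
[192. 184. 179.] [[487.8, 33.4], [20.3, 21.6], 71.3] [[487.4, 33.2], [43.2, 35.5], 0.7]
[33. 33. 35.] [[597.1, 34.5], [187.0, 325.2], 0.4] [[0.0, 0.0], [0.0, 0.0], 0.0]
((474.1412353515625, 102.21114349365234), (91.49382019042969, 194.4678955078125), 0.47825706005096436)
[(440, np.float64(17.6)), (443, np.float64(4.5)), (446, np.float64(247.9)), (449, np.float64(245.5)), (452, np.float64(231.7)), (455, np.float64(235.5)), (458, np.float64(232.6)), (461, np.float64(4.8)), (464, np.float64(5.2)), (467, np.float64(15.8)), (470, np.float64(19.8)), (473, np.float64(19.7)), (476, np.float64(19.6)), (479, np.float64(26.8))]
```

View pics/w6.png

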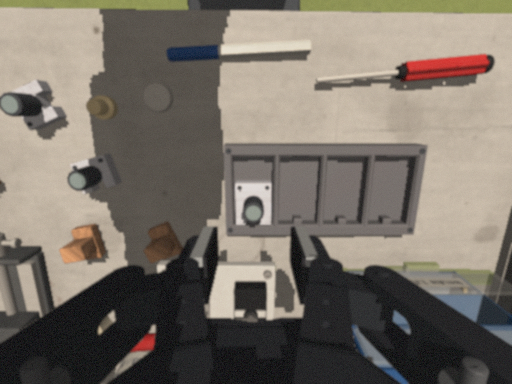

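Mount 1 is home in pocket 0: the measured (487.6, 33.3) agrees with the expected (488.0, 33.1). Next is the short mount in the middle.

```bash
python3 mv.py 459.4,-124,100,3.414
```

```text
[466.8  34.9 148.6] [ 3.1410e+00  7.0000e-04 -3.1316e+00] 38.4 9.8
[459.4, -124.0, 100.0, 3.414] [ 0.0181 -0.3176  0.097 ] [ 0.0006  0.001  -0.3342]
```

Call:
{"op": "carry_out", "data": {
  "plan": [
    {"dx": 0,"dy": -0.08,"dz": 0,"wx": 0,"wy": 0,"wz": -0.08},
    {"dx": 0,"dy": -0.16,"dz": 0,"wx": 0,"wy": 0,"wz": -0.16},
    {"dx": 0.01,"dy": -0.24,"dz": 0.03,"wx": 0,"wy": 0,"wz": -0.24},
    {"dx": 0.018,"dy": -0.3,"dz": 0.07,"wx": 0,"wy": 0,"wz": -0.334},
    {"dx": 0.018,"dy": -0.318,"dz": 0.097,"wx": 0,"wy": 0,"wz": -0.334},
    {"dx": 0.018,"dy": -0.318,"dz": 0.097,"wx": 0,"wy": 0,"wz": -0.334},
    {"dx": 0.018,"dy": -0.318,"dz": 0.097,"wx": 0,"wy": 0,"wz": -0.334}
  ]
}}

```text
time: 10.5
tool_pos: [458.8, -124.6, 99.7]
orientation: [-3.141, -0.002, -2.871]
contact_force: [0.5, -0.3, 0.3]
finger_gap: 38.8
finger_force: 0.0
```

```bash
python3 chk.py w7 350,490,-280,-40; python3 mv.py 459.4,-124,18,3.414
```

```text
[ 458.8 -124.6   99.7] [-3.1406e+00 -2.4000e-03 -2.8707e+00]
[169. 122.  86.] [[386.6, -244.2], [35.8, 17.2], 53.6] [[386.6, -245.8], [35.0, 36.5], 53.3]
[150. 155. 145.] [[394.8, -171.4], [19.4, 19.1], 12.7] [[394.9, -171.7], [36.0, 32.0], 23.6]
[168. 121.  86.] [[464.2, -247.6], [15.9, 37.0], 29.9] [[464.9, -248.7], [36.0, 35.1], 29.8]
[159. 155. 148.] [[459.3, -125.1], [20.5, 19.3], 1.5] [[459.9, -125.2], [32.2, 35.5], 15.5]
[29. 29. 30.] [[545.8, -100.3], [149.3, 457.0], 15.5] [[0.0, 0.0], [0.0, 0.0], 0.0]
[ 459.3 -124.1  100.3] [-3.1408e+00 -1.1000e-03 -2.8695e+00] 38.6 10.55
[459.4, -124.0, 18.0, 3.414] [-0.0005  0.0003  0.1645] [-0.001  -0.0014 -0.0004]
```

Call:
{"op": "carry_out", "data": {
  "plan": [
    {"dx": 0,"dy": 0.001,"dz": 0.06,"wx": 0,"wy": 0,"wz": 0},
    {"dx": 0,"dy": 0.001,"dz": 0.12,"wx": 0,"wy": 0,"wz": 0},
    {"dx": 0,"dy": 0.001,"dz": 0.164,"wx": 0,"wy": 0,"wz": 0},
    {"dx": 0,"dy": 0.001,"dz": 0.164,"wx": 0,"wy": 0,"wz": 0},
    {"dx": 0,"dy": 0.001,"dz": 0.164,"wx": 0,"wy": 0,"wz": 0}
  ]
}}

```text
time: 11.05
tool_pos: [459.4, -123.7, 19.0]
orientation: [-3.141, -0.0, -2.869]
contact_force: [0.1, 0.1, -0.4]
finger_gap: 38.3
finger_force: 0.0
```

Call:
{"op": "carry_out", "data": {
  "plan": [
    {"dx": 0,"dy": 0,"dz": 0,"wx": 0,"wy": 0,"wz": 0},
    {"dx": 0,"dy": 0,"dz": 0,"wx": 0,"wy": 0,"wz": 0},
    {"dx": 0,"dy": 0,"dz": 0,"wx": 0,"wy": 0,"wz": 0},
    {"dx": 0,"dy": 0,"dz": 0,"wx": 0,"wy": 0,"wz": 0},
    {"dx": 0,"dy": 0,"dz": 0,"wx": 0,"wy": 0,"wz": 0},
    {"dx": 0,"dy": 0,"dz": -0.02,"wx": 0,"wy": 0,"wz": 0},
    {"dx": 0,"dy": 0,"dz": -0.1,"wx": 0,"wy": 0,"wz": 0},
    {"dx": 0,"dy": 0,"dz": -0.18,"wx": 0,"wy": 0,"wz": 0},
    {"dx": 0,"dy": 0,"dz": -0.18,"wx": 0,"wy": 0,"wz": 0},
    {"dx": 0,"dy": 0,"dz": -0.18,"wx": 0,"wy": 0,"wz": 0}
  ],
  "gripper": 1,
  "grip_force": 50
}}

```text
time: 12.05
tool_pos: [459.7, -123.8, 109.8]
orientation: [3.141, 0.004, -2.869]
contact_force: [-0.3, 0.4, -1.7]
finger_gap: 18.0
finger_force: 49.0
```

```bash
python3 mv.py 486,80.5,108,3.146 486,80.5,60,3.146
```

```text
[ 459.7 -123.8  109.8] [ 3.1409  0.0036 -2.8694] 18.0 12.05
[486.0, 80.5, 108.0, 3.146] [-0.1605  0.3794  0.0044] [0.0015 0.0044 0.3409]
[486.0, 80.5, 60.0, 3.146] [-0.1601  0.3793  0.1004] [0.0015 0.0044 0.3409]
```

Call:
{"op": "carry_out", "data": {
  "plan": [
    {"dx": -0.04,"dy": 0.08,"dz": 0,"wx": 0,"wy": 0,"wz": 0.08},
    {"dx": -0.08,"dy": 0.16,"dz": 0,"wx": 0,"wy": 0,"wz": 0.17},
    {"dx": -0.12,"dy": 0.24,"dz": 0,"wx": 0,"wy": 0,"wz": 0.25},
    {"dx": -0.15,"dy": 0.32,"dz": 0,"wx": 0,"wy": 0,"wz": 0.341},
    {"dx": -0.16,"dy": 0.379,"dz": 0,"wx": 0,"wy": 0,"wz": 0.341},
    {"dx": -0.16,"dy": 0.379,"dz": 0.05,"wx": 0,"wy": 0,"wz": 0.341},
    {"dx": -0.16,"dy": 0.379,"dz": 0.1,"wx": 0,"wy": 0,"wz": 0.341},
    {"dx": -0.16,"dy": 0.379,"dz": 0.1,"wx": 0,"wy": 0,"wz": 0.341},
    {"dx": -0.16,"dy": 0.379,"dz": 0.1,"wx": 0,"wy": 0,"wz": 0.341}
  ]
}}

```text
time: 12.95
tool_pos: [484.4, 79.1, 58.0]
orientation: [-3.14, -0.002, -3.139]
contact_force: [0.2, 0.5, -0.1]
finger_gap: 18.0
finger_force: 49.1
```

```bash
cat > foot.py <<'E'
import sys
from h import *
d=grab(sys.argv[1]); y0,za,zb=map(float,sys.argv[2:5]); w=cloud(d)
m=(w[...,2]>za)&(w[...,2]<zb)&(w[...,0]>430)&(w[...,0]<477)&(abs(w[...,1]-y0)<27)
p=w[m]; print(len(p),np.round(np.nanpercentile(p,[1,50,99],axis=0),1)); print(cv2.minAreaRect(p[:,:2].astype(np.float32)))
E
python3 foot.py w8 80 49 61; python3 mv.py 486,80.5,40,3.146 486,80.5,23,3.146
```

```text
1197 [[468.   60.2  49.3]
 [472.   78.1  53.7]
 [476.9  95.1  60.6]]
((472.3924865722656, 77.73698425292969), (36.05427551269531, 9.193395614624023), 89.98397827148438)
[485.1  79.4  58.8] [-3.1410e+00 -2.0000e-04 -3.1386e+00] 17.9 13.0
[486.0, 80.5, 40.0, 3.146] [-0.0017  0.0023  0.0376] [-0.0008 -0.0003 -0.0018]
[486.0, 80.5, 23.0, 3.146] [-0.0018  0.0023  0.0716] [-0.0008 -0.0003 -0.0018]
```

Call:
{"op": "carry_out", "data": {
  "plan": [
    {"dx": 0,"dy": 0.003,"dz": 0.02,"wx": 0,"wy": 0,"wz": 0},
    {"dx": 0,"dy": 0.003,"dz": 0.04,"wx": 0,"wy": 0,"wz": 0},
    {"dx": 0,"dy": 0.003,"dz": 0.055,"wx": 0,"wy": 0,"wz": 0},
    {"dx": 0,"dy": 0.003,"dz": 0.066,"wx": 0,"wy": 0,"wz": 0},
    {"dx": 0,"dy": 0.003,"dz": 0.07,"wx": 0,"wy": 0,"wz": 0},
    {"dx": 0,"dy": 0.003,"dz": 0.07,"wx": 0,"wy": 0,"wz": 0},
    {"dx": 0,"dy": 0.003,"dz": 0.07,"wx": 0,"wy": 0,"wz": 0}
  ]
}}

```text
time: 13.7
tool_pos: [484.8, 81.2, 23.9]
orientation: [3.141, -0.001, -3.138]
contact_force: [-7.8, -1.4, 15.9]
finger_gap: 18.0
finger_force: 51.0
```

Call:
{"op": "carry_out", "data": {
  "plan": [
    {"dx": 0,"dy": 0,"dz": -0.003,"wx": 0,"wy": 0,"wz": 0},
    {"dx": -0.005,"dy": 0,"dz": -0.003,"wx": 0,"wy": 0,"wz": 0},
    {"dx": -0.01,"dy": 0,"dz": -0.003,"wx": 0,"wy": 0,"wz": 0},
    {"dx": -0.014,"dy": 0,"dz": -0.003,"wx": 0,"wy": 0,"wz": 0},
    {"dx": -0.018,"dy": 0,"dz": -0.003,"wx": 0,"wy": 0,"wz": 0},
    {"dx": -0.021,"dy": 0,"dz": -0.003,"wx": 0,"wy": 0,"wz": 0},
    {"dx": -0.021,"dy": 0,"dz": -0.003,"wx": 0,"wy": 0,"wz": 0}
  ]
}}

```text
time: 14.4
tool_pos: [493.8, 81.4, 24.2]
orientation: [-3.141, -0.004, -3.138]
contact_force: [-5.6, 0.9, 3.2]
finger_gap: 18.1
finger_force: 49.4
```

Call:
{"op": "carry_out", "data": {
  "plan": [
    {"dx": -0.003,"dy": 0,"dz": 0.001,"wx": 0,"wy": 0,"wz": 0},
    {"dx": -0.007,"dy": 0,"dz": 0.002,"wx": 0,"wy": 0,"wz": 0},
    {"dx": -0.007,"dy": 0,"dz": 0.002,"wx": 0,"wy": 0,"wz": 0}
  ]
}}

```text
time: 14.7
tool_pos: [494.1, 81.4, 23.9]
orientation: [3.14, -0.012, -3.138]
contact_force: [-27.8, -1.0, 38.9]
finger_gap: 18.2
finger_force: 53.3
```

Call:
{"op": "carry_out", "data": {
  "plan": [
    {"dx": 0.008,"dy": 0,"dz": -0.001,"wx": 0,"wy": 0,"wz": 0},
    {"dx": 0.008,"dy": 0,"dz": -0.001,"wx": 0,"wy": 0,"wz": 0}
  ]
}}

```text
time: 14.9
tool_pos: [493.8, 81.3, 24.1]
orientation: [3.142, -0.002, -3.138]
contact_force: [-7.2, -1.1, 6.3]
finger_gap: 18.3
finger_force: 49.4
```

Call:
{"op": "carry_out", "data": {
  "plan": [
    {"dx": 0,"dy": 0,"dz": 0,"wx": 0,"wy": 0,"wz": 0},
    {"dx": 0,"dy": 0,"dz": 0,"wx": 0,"wy": 0,"wz": 0},
    {"dx": 0,"dy": 0,"dz": -0.05,"wx": 0,"wy": 0,"wz": 0},
    {"dx": 0,"dy": 0,"dz": -0.13,"wx": 0,"wy": 0,"wz": 0},
    {"dx": 0,"dy": 0,"dz": -0.2,"wx": 0,"wy": 0,"wz": 0},
    {"dx": 0.05,"dy": 0,"dz": -0.25,"wx": 0,"wy": 0,"wz": 0},
    {"dx": 0.05,"dy": 0,"dz": -0.25,"wx": 0,"wy": 0,"wz": 0},
    {"dx": 0.05,"dy": 0,"dz": -0.25,"wx": 0,"wy": 0,"wz": 0}
  ],
  "gripper": 0.1
}}

```text
time: 15.7
tool_pos: [470.6, 82.1, 149.9]
orientation: [3.139, 0.002, -3.137]
contact_force: [-0.2, 0.2, 0.1]
finger_gap: 38.5
finger_force: 0.0
```

```bash
python3 chk.py w9 430,515,5,105 19;python3 mv.py 394.4,-170.5,100,3.545
```

```text
[470.6  82.1 149.9] [ 3.1392e+00  1.9000e-03 -3.1368e+00]
[169. 162. 158.] [[487.9, 33.5], [19.1, 22.3], 44.9] [[487.6, 33.5], [43.9, 35.8], 0.4]
[148.  151.5 142. ] [[493.4, 80.1], [21.7, 19.7], 0.2] [[496.0, 80.0], [37.4, 35.5], 0.9]
[31. 31. 32.] [[600.9, 4.4], [187.3, 411.1], 0.1] [[513.2, 37.8], [16.3, 3.2], 89.7]
[470.3  81.8 149.1] [ 3.1409e+00  5.0000e-04 -3.1370e+00] 38.3 15.75
[394.4, -170.5, 100.0, 3.545] [ 0.1542 -0.5039  0.0977] [ 0.0008  0.0009 -0.5078]
```

Call:
{"op": "carry_out", "data": {
  "plan": [
    {"dx": 0.02,"dy": -0.09,"dz": 0,"wx": 0,"wy": 0,"wz": -0.1},
    {"dx": 0.05,"dy": -0.18,"dz": 0,"wx": 0,"wy": 0,"wz": -0.2},
    {"dx": 0.08,"dy": -0.27,"dz": 0,"wx": 0,"wy": 0,"wz": -0.3},
    {"dx": 0.11,"dy": -0.36,"dz": 0.02,"wx": 0,"wy": 0,"wz": -0.4},
    {"dx": 0.14,"dy": -0.44,"dz": 0.05,"wx": 0,"wy": 0,"wz": -0.508},
    {"dx": 0.154,"dy": -0.504,"dz": 0.098,"wx": 0,"wy": 0,"wz": -0.508},
    {"dx": 0.154,"dy": -0.504,"dz": 0.098,"wx": 0,"wy": 0,"wz": -0.508},
    {"dx": 0.154,"dy": -0.504,"dz": 0.098,"wx": 0,"wy": 0,"wz": -0.508},
    {"dx": 0.154,"dy": -0.504,"dz": 0.098,"wx": 0,"wy": 0,"wz": -0.508}
  ]
}}

```text
time: 16.65
tool_pos: [394.6, -170.2, 100.5]
orientation: [-3.14, -0.001, -2.737]
contact_force: [-0.4, 0.3, 0.3]
finger_gap: 38.6
finger_force: 0.0
```

```bash
python3 chk.py w10 350,490,-290,-40; python3 mv.py 394.4,-170.5,18,3.545
```

```text
[ 394.6 -170.2  100.5] [-3.1403e+00 -1.1000e-03 -2.7374e+00]
[171. 123.  87.] [[385.7, -245.2], [33.8, 17.5], 53.3] [[386.5, -245.8], [34.0, 36.4], 53.0]
[134. 135. 128.] [[394.0, -171.9], [20.8, 19.3], 8.3] [[394.6, -172.0], [35.7, 31.8], 23.6]
[27. 27. 28.] [[478.2, -134.4], [150.1, 459.2], 23.2] [[394.3, -112.5], [15.9, 21.4], 52.3]
[163. 118.  84.] [[463.2, -248.5], [18.3, 36.6], 29.8] [[464.9, -249.1], [36.2, 34.7], 29.6]
[ 394.7 -170.   100.6] [-3.1404e+00 -5.0000e-04 -2.7366e+00] 38.6 16.7
[394.4, -170.5, 18.0, 3.545] [ 0.0009 -0.0004  0.1652] [-0.0015 -0.0006  0.002 ]
```

Call:
{"op": "carry_out", "data": {
  "plan": [
    {"dx": 0.001,"dy": 0,"dz": 0.06,"wx": 0,"wy": 0,"wz": 0},
    {"dx": 0.001,"dy": 0,"dz": 0.12,"wx": 0,"wy": 0,"wz": 0},
    {"dx": 0.001,"dy": 0,"dz": 0.165,"wx": 0,"wy": 0,"wz": 0},
    {"dx": 0.001,"dy": 0,"dz": 0.165,"wx": 0,"wy": 0,"wz": 0},
    {"dx": 0.001,"dy": 0,"dz": 0.165,"wx": 0,"wy": 0,"wz": 0}
  ]
}}

```text
time: 17.2
tool_pos: [393.3, -171.4, 18.2]
orientation: [-3.141, -0.002, -2.739]
contact_force: [0.3, 0.4, 0.6]
finger_gap: 38.1
finger_force: 0.0
```

Call:
{"op": "carry_out", "data": {
  "plan": [
    {"dx": 0,"dy": 0,"dz": 0,"wx": 0,"wy": 0,"wz": 0},
    {"dx": 0,"dy": 0,"dz": 0,"wx": 0,"wy": 0,"wz": 0},
    {"dx": 0,"dy": 0,"dz": 0,"wx": 0,"wy": 0,"wz": 0},
    {"dx": 0,"dy": 0,"dz": 0,"wx": 0,"wy": 0,"wz": 0},
    {"dx": 0,"dy": 0,"dz": 0,"wx": 0,"wy": 0,"wz": 0},
    {"dx": 0,"dy": 0,"dz": -0.02,"wx": 0,"wy": 0,"wz": 0},
    {"dx": 0,"dy": 0,"dz": -0.1,"wx": 0,"wy": 0,"wz": 0},
    {"dx": 0,"dy": 0,"dz": -0.18,"wx": 0,"wy": 0,"wz": 0},
    {"dx": 0,"dy": 0,"dz": -0.18,"wx": 0,"wy": 0,"wz": 0},
    {"dx": 0,"dy": 0,"dz": -0.18,"wx": 0,"wy": 0,"wz": 0}
  ],
  "gripper": 1,
  "grip_force": 50
}}

```text
time: 18.2
tool_pos: [396.6, -171.0, 111.0]
orientation: [3.139, 0.011, -2.738]
contact_force: [0.4, 0.8, -2.0]
finger_gap: 18.1
finger_force: 49.0
```

```bash
python3 mv.py 440,0,110,2.5 487.5,171.2,108,1.571 487.5,171.2,60,1.571
```

```text
[ 396.6 -171.   111. ] [ 3.1395  0.011  -2.7384] 18.1 18.2
[440.0, 0.0, 110.0, 2.5] [-0.214   0.2804  0.0049] [0.0097 0.0113 1.3303]
[487.5, 171.2, 108.0, 1.571] [-0.4357  0.558   0.0119] [0.0155 0.0065 2.5131]
[487.5, 171.2, 60.0, 1.571] [-0.4347  0.5578  0.1079] [0.0155 0.0065 2.5131]
```

Call:
{"op": "carry_out", "data": {
  "plan": [
    {"dx": -0.04,"dy": 0.05,"dz": 0,"wx": 0,"wy": 0,"wz": 0.18},
    {"dx": -0.08,"dy": 0.1,"dz": 0,"wx": 0,"wy": 0,"wz": 0.36},
    {"dx": -0.12,"dy": 0.15,"dz": 0,"wx": 0,"wy": 0,"wz": 0.54},
    {"dx": -0.16,"dy": 0.2,"dz": 0,"wx": 0,"wy": 0,"wz": 0.72},
    {"dx": -0.2,"dy": 0.26,"dz": 0,"wx": 0,"wy": 0,"wz": 0.9},
    {"dx": -0.22,"dy": 0.28,"dz": 0,"wx": 0,"wy": 0,"wz": 1},
    {"dx": -0.22,"dy": 0.28,"dz": 0,"wx": 0,"wy": 0,"wz": 1},
    {"dx": -0.22,"dy": 0.28,"dz": 0,"wx": 0,"wy": 0,"wz": 1}
  ]
}}

```text
time: 19.0
tool_pos: [439.6, 0.4, 107.6]
orientation: [-3.141, -0.0, 2.762]
contact_force: [-0.9, 0.3, -1.2]
finger_gap: 17.8
finger_force: 49.0
```

```bash
python3 mv.py 465,90,110,2.0 487.5,171.2,108,1.571
```

```text
[4.396e+02 4.000e-01 1.076e+02] [-3.1412e+00 -3.0000e-04  2.7619e+00] 17.8 19.0
[465.0, 90.0, 110.0, 2.0] [ 0.0192  0.1852 -0.0048] [-7.000e-04 -2.000e-04  9.701e-01]
[487.5, 171.2, 108.0, 1.571] [ 0.0376  0.3527 -0.0009] [-7.0000e-04 -1.0000e-04  1.5163e+00]
```

Call:
{"op": "carry_out", "data": {
  "plan": [
    {"dx": 0,"dy": 0.06,"dz": 0,"wx": 0,"wy": 0,"wz": 0.18},
    {"dx": 0.01,"dy": 0.12,"dz": 0,"wx": 0,"wy": 0,"wz": 0.36},
    {"dx": 0.02,"dy": 0.18,"dz": 0,"wx": 0,"wy": 0,"wz": 0.54},
    {"dx": 0.03,"dy": 0.25,"dz": 0,"wx": 0,"wy": 0,"wz": 0.72},
    {"dx": 0.038,"dy": 0.31,"dz": 0,"wx": 0,"wy": 0,"wz": 0.9},
    {"dx": 0.038,"dy": 0.353,"dz": 0,"wx": 0,"wy": 0,"wz": 1},
    {"dx": 0.038,"dy": 0.353,"dz": 0,"wx": 0,"wy": 0,"wz": 1},
    {"dx": 0.038,"dy": 0.353,"dz": 0,"wx": 0,"wy": 0,"wz": 1}
  ]
}}

```text
time: 19.8
tool_pos: [488.2, 170.3, 107.8]
orientation: [-3.141, 0.001, 1.975]
contact_force: [0.6, -0.6, -0.8]
finger_gap: 18.3
finger_force: 49.1
```

```bash
python3 mv.py 487.5,171.2,60,1.571
```

```text
[488.2 170.3 107.8] [-3.1412e+00  8.0000e-04  1.9753e+00] 18.3 19.8
[487.5, 171.2, 60.0, 1.571] [ 0.0022 -0.0005  0.0956] [-3.000e-04  1.100e-03  5.148e-01]
```

Call:
{"op": "carry_out", "data": {
  "plan": [
    {"dx": 0.002,"dy": 0,"dz": 0,"wx": 0,"wy": 0,"wz": 0.18},
    {"dx": 0.002,"dy": 0,"dz": 0,"wx": 0,"wy": 0,"wz": 0.36},
    {"dx": 0.002,"dy": 0,"dz": 0.04,"wx": 0,"wy": 0,"wz": 0.515},
    {"dx": 0.002,"dy": 0,"dz": 0.08,"wx": 0,"wy": 0,"wz": 0.515},
    {"dx": 0.002,"dy": 0,"dz": 0.096,"wx": 0,"wy": 0,"wz": 0.515},
    {"dx": 0.002,"dy": 0,"dz": 0.096,"wx": 0,"wy": 0,"wz": 0.515},
    {"dx": 0.002,"dy": 0,"dz": 0.096,"wx": 0,"wy": 0,"wz": 0.515}
  ]
}}

```text
time: 20.5
tool_pos: [488.1, 171.8, 60.5]
orientation: [3.141, -0.0, 1.569]
contact_force: [0.5, -0.4, 0.4]
finger_gap: 18.3
finger_force: 49.1
```

Run:
```python
from h import *
d=grab("w11"); print(np.round(d["pos"],1),np.round(d["rpy"],4)); w=cloud(d)
m=(w[...,2]>48)&(w[...,2]<61)&(abs(w[...,0]-487)<26)&(w[...,1]>178)&(w[...,1]<200)
p=w[m]; print(len(p),np.round(np.nanpercentile(p,[1,50,99],axis=0),1)); print(cv2.minAreaRect(p[:,:2].astype(np.float32)))
m=((w[...,2]>12)&(w[...,2]<23)&(w[...,0]>415)&(w[...,0]<535)&(w[...,1]>100)&(w[...,1]<210)).astype(np.uint8)
c=max(cv2.findContours(m,0,1)[0],key=cv2.contourArea); q=ray(d,c[:,0],18); print(np.round(q.min(0),1),np.round(q.max(0),1))
```

```text
[488.1 171.8  60.5] [ 3.1412e+00 -2.0000e-04  1.5689e+00]
1321 [[472.2 178.2  48.5]
 [487.5 184.7  56.5]
 [503.2 188.8  60. ]]
((487.5596008300781, 183.50387573242188), (10.95729923248291, 31.88860321044922), 89.98225402832031)
[427.  126.6  18. ] [519.6 200.3  18. ]
```

View pics/w11.png

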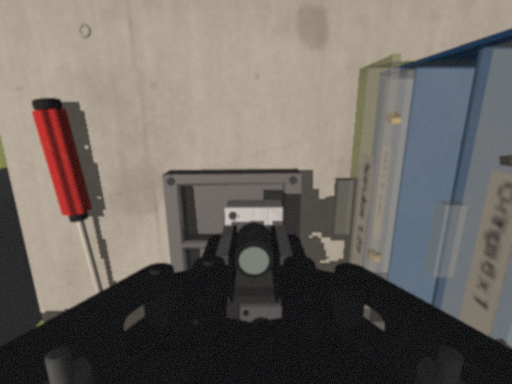

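The foot's screw is on the -x side at (233,215), so its notch faces the rib on the right. I'll insert it with small corrections.

Call:
{"op": "carry_out", "data": {
  "plan": [
    {"dx": 0.0025,"dy": -0.005,"dz": 0.02,"wx": 0,"wy": 0,"wz": 0.01},
    {"dx": 0.0025,"dy": -0.005,"dz": 0.04,"wx": 0,"wy": 0,"wz": 0.01},
    {"dx": 0.0025,"dy": -0.005,"dz": 0.055,"wx": 0,"wy": 0,"wz": 0.01},
    {"dx": 0.0025,"dy": -0.005,"dz": 0.068,"wx": 0,"wy": 0,"wz": 0.01},
    {"dx": 0.0025,"dy": -0.005,"dz": 0.074,"wx": 0,"wy": 0,"wz": 0.01},
    {"dx": 0.0025,"dy": -0.005,"dz": 0.074,"wx": 0,"wy": 0,"wz": 0.01},
    {"dx": 0.0025,"dy": -0.005,"dz": 0.074,"wx": 0,"wy": 0,"wz": 0.01}
  ]
}}

```text
time: 21.25
tool_pos: [484.9, 173.7, 23.4]
orientation: [-3.14, -0.0, 1.561]
contact_force: [-7.5, -1.7, 17.8]
finger_gap: 18.0
finger_force: 51.1
```

Call:
{"op": "carry_out", "data": {
  "plan": [
    {"dx": 0,"dy": 0,"dz": -0.003,"wx": 0,"wy": 0,"wz": 0},
    {"dx": 0,"dy": 0.005,"dz": -0.003,"wx": 0,"wy": 0,"wz": 0},
    {"dx": 0,"dy": 0.01,"dz": -0.003,"wx": 0,"wy": 0,"wz": 0},
    {"dx": 0,"dy": 0.014,"dz": -0.003,"wx": 0,"wy": 0,"wz": 0},
    {"dx": 0,"dy": 0.018,"dz": -0.003,"wx": 0,"wy": 0,"wz": 0},
    {"dx": 0,"dy": 0.022,"dz": -0.003,"wx": 0,"wy": 0,"wz": 0},
    {"dx": 0,"dy": 0.022,"dz": -0.003,"wx": 0,"wy": 0,"wz": 0}
  ]
}}

```text
time: 21.95
tool_pos: [493.0, 173.5, 23.6]
orientation: [-3.134, 0.001, 1.562]
contact_force: [-14.5, -1.4, 12.0]
finger_gap: 18.0
finger_force: 50.6
```

Call:
{"op": "carry_out", "data": {
  "plan": [
    {"dx": 0,"dy": -0.003,"dz": 0,"wx": 0,"wy": 0,"wz": 0},
    {"dx": 0,"dy": -0.003,"dz": 0,"wx": 0,"wy": 0,"wz": 0}
  ]
}}

```text
time: 22.15
tool_pos: [492.9, 173.5, 23.6]
orientation: [-3.138, 0.001, 1.562]
contact_force: [-6.5, -0.3, 1.4]
finger_gap: 17.6
finger_force: 49.6
```

Call:
{"op": "carry_out", "data": {
  "plan": [
    {"dx": 0,"dy": 0,"dz": 0,"wx": 0,"wy": 0,"wz": 0},
    {"dx": 0,"dy": 0,"dz": 0,"wx": 0,"wy": 0,"wz": 0},
    {"dx": 0,"dy": 0,"dz": -0.05,"wx": 0,"wy": 0,"wz": 0},
    {"dx": 0,"dy": 0,"dz": -0.13,"wx": 0,"wy": 0,"wz": 0},
    {"dx": 0,"dy": 0,"dz": -0.2,"wx": 0,"wy": 0,"wz": 0},
    {"dx": 0,"dy": 0,"dz": -0.25,"wx": 0,"wy": 0,"wz": 0},
    {"dx": 0,"dy": 0,"dz": -0.25,"wx": 0,"wy": 0,"wz": 0}
  ],
  "gripper": 0.1
}}

```text
time: 22.85
tool_pos: [496.9, 174.4, 152.6]
orientation: [3.137, -0.004, 1.561]
contact_force: [0.4, -0.4, -0.1]
finger_gap: 38.6
finger_force: 0.0
```

```bash
python3 chk.py w12 430,515,140,200 19;python3 mv.py 464.5,-248.4,100,2.096
```

```text
[496.9 174.4 152.6] [ 3.137  -0.0036  1.5611]
[142. 147. 138.] [[491.9, 172.6], [21.0, 18.5], 89.3] [[491.8, 172.2], [35.1, 31.4], 90.0]
[23. 23. 24.] [[412.3, 43.4], [187.7, 400.6], 89.1] [[0.0, 0.0], [0.0, 0.0], 0.0]
[495.8 174.3 150.8] [ 3.1391e+00 -2.5000e-03  1.5616e+00] 38.6 22.9
[464.5, -248.4, 100.0, 2.096] [-0.8462 -0.0551  0.0994] [ 0.004  -0.0022 -0.6804]
```

Call:
{"op": "carry_out", "data": {
  "plan": [
    {"dx": -0.09,"dy": -0.02,"dz": 0,"wx": 0,"wy": 0,"wz": -0.08},
    {"dx": -0.18,"dy": -0.03,"dz": 0,"wx": 0,"wy": 0,"wz": -0.16},
    {"dx": -0.27,"dy": -0.055,"dz": 0,"wx": 0,"wy": 0,"wz": -0.24},
    {"dx": -0.36,"dy": -0.055,"dz": 0,"wx": 0,"wy": 0,"wz": -0.32},
    {"dx": -0.45,"dy": -0.055,"dz": 0,"wx": 0,"wy": 0,"wz": -0.4},
    {"dx": -0.54,"dy": -0.055,"dz": 0,"wx": 0,"wy": 0,"wz": -0.48},
    {"dx": -0.63,"dy": -0.055,"dz": 0,"wx": 0,"wy": 0,"wz": -0.56},
    {"dx": -0.72,"dy": -0.055,"dz": 0,"wx": 0,"wy": 0,"wz": -0.64},
    {"dx": -0.8,"dy": -0.055,"dz": 0.05,"wx": 0,"wy": 0,"wz": -0.68},
    {"dx": -0.846,"dy": -0.055,"dz": 0.099,"wx": 0,"wy": 0,"wz": -0.68},
    {"dx": -0.846,"dy": -0.055,"dz": 0.099,"wx": 0,"wy": 0,"wz": -0.68},
    {"dx": -0.846,"dy": -0.055,"dz": 0.099,"wx": 0,"wy": 0,"wz": -0.68}
  ]
}}

```text
time: 24.1
tool_pos: [461.5, -250.3, 98.4]
orientation: [-3.138, -0.001, 2.092]
contact_force: [-0.6, 0.5, -0.3]
finger_gap: 38.7
finger_force: 0.0
```

```bash
python3 chk.py w13 350,520,-290,-100
```

```text
[ 461.5 -250.3   98.4] [-3.1381e+00 -1.0000e-03  2.0917e+00]
[141. 102.  71.] [[386.9, -245.3], [35.3, 15.8], 53.2] [[386.5, -245.7], [34.2, 36.0], 53.1]
[140. 100.  71.] [[464.4, -248.6], [15.8, 34.9], 29.9] [[464.9, -249.0], [35.7, 33.8], 30.2]
[22. 22. 23.] [[506.1, -329.3], [454.3, 148.6], 30.0] [[0.0, 0.0], [0.0, 0.0], 0.0]
```

```bash
python3 mv.py 465.6,-248,100,2.096 465.6,-248,19,2.096
```

```text
[ 462.7 -249.    99.2] [-3.1400e+00 -6.0000e-04  2.0944e+00] 38.1 24.15
[465.6, -248.0, 100.0, 2.096] [-0.0011  0.0061 -0.0016] [-0.002  -0.0007 -0.0021]
[465.6, -248.0, 19.0, 2.096] [-0.0012  0.0064  0.1604] [-0.002  -0.0007 -0.0021]
```

Call:
{"op": "carry_out", "data": {
  "plan": [
    {"dx": 0,"dy": 0.004,"dz": 0.05,"wx": 0,"wy": 0,"wz": 0},
    {"dx": 0,"dy": 0.004,"dz": 0.11,"wx": 0,"wy": 0,"wz": 0},
    {"dx": 0,"dy": 0.004,"dz": 0.16,"wx": 0,"wy": 0,"wz": 0},
    {"dx": 0,"dy": 0.004,"dz": 0.16,"wx": 0,"wy": 0,"wz": 0},
    {"dx": 0,"dy": 0.004,"dz": 0.16,"wx": 0,"wy": 0,"wz": 0}
  ]
}}

```text
time: 24.65
tool_pos: [465.8, -247.0, 20.8]
orientation: [3.141, 0.0, 2.097]
contact_force: [0.8, -0.6, 0.5]
finger_gap: 38.9
finger_force: 0.0
```

Call:
{"op": "carry_out", "data": {
  "plan": [
    {"dx": 0,"dy": 0,"dz": 0,"wx": 0,"wy": 0,"wz": 0},
    {"dx": 0,"dy": 0,"dz": 0,"wx": 0,"wy": 0,"wz": 0},
    {"dx": 0,"dy": 0,"dz": 0,"wx": 0,"wy": 0,"wz": 0},
    {"dx": 0,"dy": 0,"dz": 0,"wx": 0,"wy": 0,"wz": 0},
    {"dx": 0,"dy": 0,"dz": 0,"wx": 0,"wy": 0,"wz": 0},
    {"dx": 0,"dy": 0,"dz": -0.02,"wx": 0,"wy": 0,"wz": 0},
    {"dx": 0,"dy": 0,"dz": -0.1,"wx": 0,"wy": 0,"wz": 0},
    {"dx": 0,"dy": 0,"dz": -0.18,"wx": 0,"wy": 0,"wz": 0},
    {"dx": 0,"dy": 0,"dz": -0.18,"wx": 0,"wy": 0,"wz": 0},
    {"dx": 0,"dy": 0,"dz": -0.18,"wx": 0,"wy": 0,"wz": 0}
  ],
  "gripper": 1,
  "grip_force": 50
}}

```text
time: 25.65
tool_pos: [465.8, -248.0, 111.3]
orientation: [3.139, 0.001, 2.096]
contact_force: [-0.9, -0.2, -1.4]
finger_gap: 14.8
finger_force: 48.9
```

```bash
python3 mv.py 450,-60,110,2.8 457.6,80.2,110,3.15
```

```text
[ 465.8 -248.   111.3] [3.1388e+00 1.1000e-03 2.0958e+00] 14.8 25.65
[450.0, -60.0, 110.0, 2.8] [0.3412 0.1611 0.0028] [ 0.0028  0.0026 -0.8966]
[457.6, 80.2, 110.0, 3.15] [0.5762 0.3148 0.0029] [ 0.0024  0.0032 -1.3422]
```

Call:
{"op": "carry_out", "data": {
  "plan": [
    {"dx": 0.07,"dy": 0.035,"dz": 0,"wx": 0,"wy": 0,"wz": -0.12},
    {"dx": 0.14,"dy": 0.07,"dz": 0,"wx": 0,"wy": 0,"wz": -0.25},
    {"dx": 0.21,"dy": 0.105,"dz": 0,"wx": 0,"wy": 0,"wz": -0.4},
    {"dx": 0.29,"dy": 0.15,"dz": 0,"wx": 0,"wy": 0,"wz": -0.55},
    {"dx": 0.37,"dy": 0.19,"dz": 0,"wx": 0,"wy": 0,"wz": -0.7},
    {"dx": 0.45,"dy": 0.24,"dz": 0,"wx": 0,"wy": 0,"wz": -0.85},
    {"dx": 0.53,"dy": 0.28,"dz": 0,"wx": 0,"wy": 0,"wz": -1},
    {"dx": 0.576,"dy": 0.315,"dz": 0,"wx": 0,"wy": 0,"wz": -1},
    {"dx": 0.576,"dy": 0.315,"dz": 0,"wx": 0,"wy": 0,"wz": -1},
    {"dx": 0.576,"dy": 0.315,"dz": 0,"wx": 0,"wy": 0,"wz": -1}
  ]
}}

```text
time: 26.65
tool_pos: [456.4, 80.1, 109.3]
orientation: [-3.14, -0.001, 2.882]
contact_force: [0.1, -0.3, -0.6]
finger_gap: 15.0
finger_force: 48.9
```

```bash
python3 mv.py 457.6,80.2,62,3.15
```

```text
[456.4  80.1 109.3] [-3.1401e+00 -7.0000e-04  2.8818e+00] 15.0 26.65
[457.6, 80.2, 62.0, 3.15] [-0.0023  0.001   0.0946] [-0.0018 -0.0012 -0.3414]
```

Call:
{"op": "carry_out", "data": {
  "plan": [
    {"dx": -0.002,"dy": 0.001,"dz": 0,"wx": 0,"wy": 0,"wz": -0.17},
    {"dx": -0.002,"dy": 0.001,"dz": 0.03,"wx": 0,"wy": 0,"wz": -0.341},
    {"dx": -0.002,"dy": 0.001,"dz": 0.07,"wx": 0,"wy": 0,"wz": -0.341},
    {"dx": -0.002,"dy": 0.001,"dz": 0.095,"wx": 0,"wy": 0,"wz": -0.341},
    {"dx": -0.002,"dy": 0.001,"dz": 0.095,"wx": 0,"wy": 0,"wz": -0.341},
    {"dx": -0.002,"dy": 0.001,"dz": 0.095,"wx": 0,"wy": 0,"wz": -0.341}
  ]
}}

```text
time: 27.25
tool_pos: [458.0, 79.0, 62.5]
orientation: [-3.141, -0.001, -3.137]
contact_force: [0.8, -1.0, 0.6]
finger_gap: 14.8
finger_force: 48.9
```

```bash
python3 - <<'E'
from h import *
d=grab("w14"); print(np.round(d["pos"],1),np.round(d["rpy"],4)); w=cloud(d)
m=(w[...,2]>50)&(w[...,2]<66)&(w[...,0]>425)&(w[...,0]<475)&(abs(w[...,1]-80)<27)
p=w[m]; print(len(p),np.round(np.nanpercentile(p,[1,50,99],axis=0),1)); print(cv2.minAreaRect(p[:,:2].astype(np.float32)))
m=((w[...,2]>12)&(w[...,2]<22)&(w[...,0]>410)&(w[...,0]<436)).astype(np.uint8)
c=max(cv2.findContours(m,0,1)[0],key=cv2.contourArea); q=ray(d,c[:,0],18); print(np.round(q.min(0),1),np.round(q.max(0),1))
E
python3 mv.py 457.6,80.2,62,3.15
```

```text
[458.   79.   62.5] [-3.1408e+00 -5.0000e-04 -3.1368e+00]
1066 [[440.2  60.   50.6]
 [442.6  77.4  57.3]
 [455.3  95.3  65.9]]
((448.1772155761719, 77.59661102294922), (16.46358871459961, 36.12879943847656), 0.8911420702934265)
[426.8   4.5  18. ] [436.5 199.2  18. ]
[458.4  79.5  62.8] [-3.1415e+00  3.0000e-04 -3.1362e+00] 14.9 27.3
[457.6, 80.2, 62.0, 3.15] [0.0015 0.0015 0.0016] [-0.0002  0.0004 -0.0038]
```

View pics/w14.png

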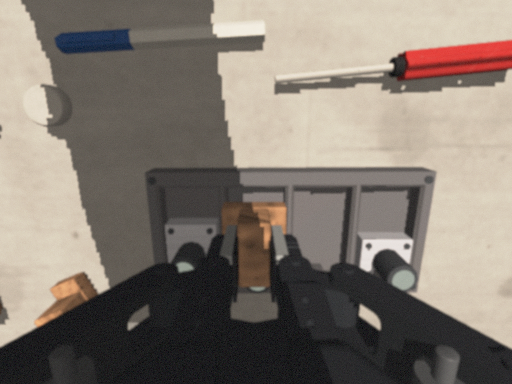

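The block hangs over pocket 1 with its rear edge at row 203, columns 222-287, about 1.3 mm low in y. I'll correct that and lower it.

Call:
{"op": "carry_out", "data": {
  "plan": [
    {"dx": -0.002,"dy": 0.003,"dz": 0.02,"wx": 0,"wy": 0,"wz": 0},
    {"dx": -0.002,"dy": 0.003,"dz": 0.04,"wx": 0,"wy": 0,"wz": 0},
    {"dx": -0.002,"dy": 0.003,"dz": 0.05,"wx": 0,"wy": 0,"wz": 0},
    {"dx": -0.002,"dy": 0.003,"dz": 0.06,"wx": 0,"wy": 0,"wz": 0},
    {"dx": -0.002,"dy": 0.003,"dz": 0.07,"wx": 0,"wy": 0,"wz": 0},
    {"dx": -0.002,"dy": 0.003,"dz": 0.077,"wx": 0,"wy": 0,"wz": 0},
    {"dx": -0.002,"dy": 0.003,"dz": 0.077,"wx": 0,"wy": 0,"wz": 0}
  ]
}}

```text
time: 28.0
tool_pos: [459.1, 81.8, 25.4]
orientation: [3.14, -0.002, -3.135]
contact_force: [-15.4, -3.6, 42.6]
finger_gap: 15.0
finger_force: 54.6
```

Call:
{"op": "carry_out", "data": {
  "plan": [
    {"dx": 0,"dy": 0,"dz": 0,"wx": 0,"wy": 0,"wz": 0},
    {"dx": 0,"dy": 0,"dz": 0,"wx": 0,"wy": 0,"wz": 0},
    {"dx": 0,"dy": 0,"dz": -0.05,"wx": 0,"wy": 0,"wz": 0},
    {"dx": 0,"dy": 0,"dz": -0.13,"wx": 0,"wy": 0,"wz": 0},
    {"dx": 0.05,"dy": 0,"dz": -0.2,"wx": 0,"wy": 0,"wz": 0},
    {"dx": 0.05,"dy": 0,"dz": -0.25,"wx": 0,"wy": 0,"wz": 0},
    {"dx": 0.05,"dy": 0,"dz": -0.25,"wx": 0,"wy": 0,"wz": 0}
  ],
  "gripper": 0.1
}}

```text
time: 28.7
tool_pos: [435.6, 82.8, 151.9]
orientation: [3.136, 0.004, -3.134]
contact_force: [0.4, 1.2, -0.6]
finger_gap: 38.5
finger_force: 0.0
```

```bash
cat > trayck.py <<'E'
import sys
from h import *
d=grab(sys.argv[1]); print(np.round(d["pos"],1)); w=cloud(d)
for i in range(4):
    y=33+46*i
    for nm,x0,x1 in (("block",436,474),("mount",478,512)):
        m=(w[...,2]>34)&(w[...,2]<50)&(w[...,0]>x0)&(w[...,0]<x1)&(abs(w[...,1]-y)<20)
        if m.sum()<30: continue
        c=max(cv2.findContours(m.astype(np.uint8),0,1)[0],key=cv2.contourArea); q=ray(d,c[:,0],44)
        r=cv2.minAreaRect(q[:,:2].astype(np.float32)); s=w[(w[...,2]>13)&(w[...,2]<27)&(w[...,0]>x0-3)&(w[...,0]<x1)&(abs(w[...,1]-y)<17)]
        print(i,nm,[np.round(v,1).tolist() for v in r],"top z",np.round(np.nanpercentile(w[m][:,2],[10,50,90]),1),"shoulder z",np.round(np.nanmedian(s[:,2]),1),"range",np.round(np.nanpercentile(s[:,:2],[1,99],axis=0),1).tolist())
E
python3 trayck.py w15; python3 mv.py 386.6,-245.6,100,0.928 460,-60,130,2.4
```

```text
[435.6  82.8 151.9]
1 block [[456.7, 80.3], [34.4, 15.7], 0.7] top z [43.1 44.5 45.4] shoulder z 20.2 range [[433.2, 62.6], [473.6, 95.9]]
1 mount [[490.9, 80.0], [19.2, 24.1], 89.7] top z [38.2 44.7 45.7] shoulder z 19.7 range [[477.2, 62.1], [511.6, 95.8]]
3 mount [[490.3, 170.5], [24.9, 19.0], 45.0] top z [37.8 44.6 45.8] shoulder z 19.5 range [[476.4, 154.1], [511.2, 187.5]]
[434.9  82.8 150.2] [ 3.1374e+00  2.6000e-03 -3.1334e+00] 38.6 28.75
[386.6, -245.6, 100.0, 0.928] [ 0.1022 -0.6563  0.0973] [ 0.0066 -0.0041  2.8288]
[460.0, -60.0, 130.0, 2.4] [-0.0478 -0.2861  0.0393] [0.0063 0.0012 0.9546]
```

Call:
{"op": "carry_out", "data": {
  "plan": [
    {"dx": 0,"dy": -0.06,"dz": 0,"wx": 0,"wy": 0,"wz": 0.18},
    {"dx": 0,"dy": -0.12,"dz": 0,"wx": 0,"wy": 0,"wz": 0.36},
    {"dx": 0,"dy": -0.18,"dz": 0,"wx": 0,"wy": 0,"wz": 0.54},
    {"dx": 0,"dy": -0.24,"dz": 0,"wx": 0,"wy": 0,"wz": 0.72},
    {"dx": 0,"dy": -0.3,"dz": 0,"wx": 0,"wy": 0,"wz": 0.9},
    {"dx": 0,"dy": -0.35,"dz": 0,"wx": 0,"wy": 0,"wz": 1},
    {"dx": 0,"dy": -0.35,"dz": 0,"wx": 0,"wy": 0,"wz": 1}
  ]
}}

```text
time: 29.45
tool_pos: [434.7, -96.7, 147.9]
orientation: [-3.14, 0.0, 2.356]
contact_force: [0.8, 0.3, -0.0]
finger_gap: 38.1
finger_force: 0.0
```

```bash
python3 mv.py 386.6,-245.6,100,0.928 386.6,-245.6,140,1.55
```

```text
[434.7 -96.7 147.9] [-3.1397e+00  3.0000e-04  2.3558e+00] 38.1 29.45
[386.6, -245.6, 100.0, 0.928] [-0.1427 -0.2784  0.0965] [-1.700e-03  2.100e-03  1.818e+00]
[386.6, -245.6, 140.0, 1.55] [-0.1427 -0.2785  0.0165] [-0.0021  0.0014  1.026 ]
```

Call:
{"op": "carry_out", "data": {
  "plan": [
    {"dx": -0.03,"dy": -0.06,"dz": 0,"wx": 0,"wy": 0,"wz": 0.18},
    {"dx": -0.06,"dy": -0.12,"dz": 0,"wx": 0,"wy": 0,"wz": 0.36},
    {"dx": -0.09,"dy": -0.18,"dz": 0,"wx": 0,"wy": 0,"wz": 0.54},
    {"dx": -0.12,"dy": -0.24,"dz": 0,"wx": 0,"wy": 0,"wz": 0.72},
    {"dx": -0.143,"dy": -0.278,"dz": 0,"wx": 0,"wy": 0,"wz": 0.9},
    {"dx": -0.143,"dy": -0.278,"dz": 0,"wx": 0,"wy": 0,"wz": 1},
    {"dx": -0.143,"dy": -0.278,"dz": 0,"wx": 0,"wy": 0,"wz": 1}
  ]
}}

```text
time: 30.15
tool_pos: [388.2, -242.5, 148.1]
orientation: [-3.14, 0.001, 1.576]
contact_force: [-0.2, 0.0, 0.6]
finger_gap: 38.5
finger_force: 0.0
```

Call:
{"op": "carry_out", "data": {
  "plan": [
    {"dx": 0,"dy": 0,"dz": 0,"wx": 0,"wy": 0,"wz": 0.18},
    {"dx": 0,"dy": 0,"dz": 0.02,"wx": 0,"wy": 0,"wz": 0.36},
    {"dx": 0,"dy": 0,"dz": 0.04,"wx": 0,"wy": 0,"wz": 0.54},
    {"dx": 0,"dy": 0,"dz": 0.07,"wx": 0,"wy": 0,"wz": 0.72},
    {"dx": 0,"dy": 0,"dz": 0.096,"wx": 0,"wy": 0,"wz": 0.818},
    {"dx": 0,"dy": 0,"dz": 0.096,"wx": 0,"wy": 0,"wz": 0.818},
    {"dx": 0,"dy": 0,"dz": 0.096,"wx": 0,"wy": 0,"wz": 0.818}
  ]
}}

```text
time: 30.85
tool_pos: [388.4, -242.2, 100.7]
orientation: [-3.141, 0.002, 0.94]
contact_force: [0.1, -0.2, 0.3]
finger_gap: 38.6
finger_force: 0.0
```

```bash
python3 chk.py w16 340,430,-290,-200; python3 mv.py 386.6,-245.6,20,0.928
```

```text
[ 388.4 -242.2  100.7] [-3.1408e+00  1.8000e-03  9.4010e-01]
[154. 110.  78.] [[386.7, -245.0], [35.5, 15.8], 53.3] [[386.1, -245.7], [34.5, 36.0], 52.6]
[21. 21. 22.] [[315.2, -304.0], [150.8, 412.0], 53.9] [[0.0, 0.0], [0.0, 0.0], 0.0]
[ 388.8 -242.3  101.1] [3.1416e+00 7.0000e-04 9.3960e-01] 38.7 30.9
[386.6, -245.6, 20.0, 0.928] [-0.0078  0.0003  0.1621] [0.     0.0009 0.0147]
```

Call:
{"op": "carry_out", "data": {
  "plan": [
    {"dx": -0.008,"dy": 0.003,"dz": 0.05,"wx": 0,"wy": 0,"wz": 0.015},
    {"dx": -0.008,"dy": 0.003,"dz": 0.11,"wx": 0,"wy": 0,"wz": 0.015},
    {"dx": -0.008,"dy": 0.003,"dz": 0.162,"wx": 0,"wy": 0,"wz": 0.015},
    {"dx": -0.008,"dy": 0.003,"dz": 0.162,"wx": 0,"wy": 0,"wz": 0.015},
    {"dx": -0.008,"dy": 0.003,"dz": 0.162,"wx": 0,"wy": 0,"wz": 0.015}
  ]
}}

```text
time: 31.4
tool_pos: [387.6, -247.0, 20.7]
orientation: [3.141, 0.0, 0.925]
contact_force: [0.5, -0.6, 0.4]
finger_gap: 38.2
finger_force: 0.0
```

Call:
{"op": "carry_out", "data": {
  "plan": [
    {"dx": 0,"dy": 0,"dz": 0,"wx": 0,"wy": 0,"wz": 0},
    {"dx": 0,"dy": 0,"dz": 0,"wx": 0,"wy": 0,"wz": 0},
    {"dx": 0,"dy": 0,"dz": 0,"wx": 0,"wy": 0,"wz": 0},
    {"dx": 0,"dy": 0,"dz": 0,"wx": 0,"wy": 0,"wz": 0},
    {"dx": 0,"dy": 0,"dz": 0,"wx": 0,"wy": 0,"wz": 0},
    {"dx": 0,"dy": 0,"dz": -0.02,"wx": 0,"wy": 0,"wz": 0},
    {"dx": 0,"dy": 0,"dz": -0.1,"wx": 0,"wy": 0,"wz": 0},
    {"dx": 0,"dy": 0,"dz": -0.18,"wx": 0,"wy": 0,"wz": 0},
    {"dx": 0,"dy": 0,"dz": -0.18,"wx": 0,"wy": 0,"wz": 0},
    {"dx": 0,"dy": 0,"dz": -0.18,"wx": 0,"wy": 0,"wz": 0}
  ],
  "gripper": 1,
  "grip_force": 50
}}

```text
time: 32.4
tool_pos: [389.0, -245.5, 110.9]
orientation: [3.14, -0.005, 0.926]
contact_force: [0.7, -0.0, -1.1]
finger_gap: 14.8
finger_force: 49.2
```

```bash
python3 mv.py 457.5,171,110,0.008
```

```text
[ 389.  -245.5  110.9] [ 3.14   -0.005   0.9261] 14.8 32.4
[457.5, 171.0, 110.0, 0.008] [ 0.7481 -0.391   0.0049] [-1.000e-03 -6.800e-03  1.169e+00]
```

Call:
{"op": "carry_out", "data": {
  "plan": [
    {"dx": 0.085,"dy": -0.01,"dz": 0,"wx": 0,"wy": 0,"wz": 0.1},
    {"dx": 0.17,"dy": -0.035,"dz": 0,"wx": 0,"wy": 0,"wz": 0.2},
    {"dx": 0.25,"dy": -0.075,"dz": 0,"wx": 0,"wy": 0,"wz": 0.3},
    {"dx": 0.33,"dy": -0.11,"dz": 0,"wx": 0,"wy": 0,"wz": 0.4},
    {"dx": 0.41,"dy": -0.15,"dz": 0,"wx": 0,"wy": 0,"wz": 0.5},
    {"dx": 0.48,"dy": -0.2,"dz": 0,"wx": 0,"wy": 0,"wz": 0.6},
    {"dx": 0.55,"dy": -0.25,"dz": 0,"wx": 0,"wy": 0,"wz": 0.7},
    {"dx": 0.62,"dy": -0.3,"dz": 0,"wx": 0,"wy": 0,"wz": 0.8},
    {"dx": 0.69,"dy": -0.35,"dz": 0,"wx": 0,"wy": 0,"wz": 0.9},
    {"dx": 0.748,"dy": -0.391,"dz": 0,"wx": 0,"wy": 0,"wz": 1},
    {"dx": 0.748,"dy": -0.391,"dz": 0,"wx": 0,"wy": 0,"wz": 1},
    {"dx": 0.748,"dy": -0.391,"dz": 0,"wx": 0,"wy": 0,"wz": 1}
  ]
}}

```text
time: 33.6
tool_pos: [456.4, 168.9, 108.5]
orientation: [3.138, 0.002, 0.139]
contact_force: [1.0, -0.5, 0.2]
finger_gap: 14.9
finger_force: 49.2
```

```bash
python3 mv.py 457.5,171,62,0.008
```

```text
[456.4 168.9 108.5] [3.1384e+00 2.1000e-03 1.3920e-01] 14.9 33.6
[457.5, 171.0, 62.0, 0.008] [ 0.0029 -0.0042  0.0931] [0.0042 0.0023 0.1671]
```

Call:
{"op": "carry_out", "data": {
  "plan": [
    {"dx": 0.003,"dy": -0.004,"dz": 0,"wx": 0,"wy": 0,"wz": 0.167},
    {"dx": 0.003,"dy": -0.004,"dz": 0.03,"wx": 0,"wy": 0,"wz": 0.167},
    {"dx": 0.003,"dy": -0.004,"dz": 0.07,"wx": 0,"wy": 0,"wz": 0.167},
    {"dx": 0.003,"dy": -0.004,"dz": 0.093,"wx": 0,"wy": 0,"wz": 0.167},
    {"dx": 0.003,"dy": -0.004,"dz": 0.093,"wx": 0,"wy": 0,"wz": 0.167},
    {"dx": 0.003,"dy": -0.004,"dz": 0.093,"wx": 0,"wy": 0,"wz": 0.167}
  ]
}}

```text
time: 34.2
tool_pos: [458.2, 170.0, 62.9]
orientation: [3.14, 0.001, 0.005]
contact_force: [-0.4, -1.1, -0.9]
finger_gap: 14.8
finger_force: 54.3
```

```bash
python3 - <<'E'
from h import *
d=grab("w17"); print(np.round(d["pos"],1),np.round(d["rpy"],4)); w=cloud(d)
m=(w[...,2]>50)&(w[...,2]<66)&(w[...,0]>440)&(w[...,0]<482)&(abs(w[...,1]-171)<27)
p=w[m]; print(len(p),np.round(np.nanpercentile(p,[1,50,99],axis=0),1)); print(cv2.minAreaRect(p[:,:2].astype(np.float32)))
m=((w[...,2]>36)&(w[...,2]<48)&(w[...,0]>480)&(w[...,0]<512)&(abs(w[...,1]-171)<20)).astype(np.uint8)
c=max(cv2.findContours(m,0,1)[0],key=cv2.contourArea); print(cv2.minAreaRect(ray(d,c[:,0],44)[:,:2].astype(np.float32)))
m=((w[...,2]>12)&(w[...,2]<23)&(w[...,0]>505)&(w[...,0]<535)).astype(np.uint8)
c=max(cv2.findContours(m,0,1)[0],key=cv2.contourArea); q=ray(d,c[:,0],18); print(np.round(q.min(0),1),np.round(q.max(0),1))
E
python3 mv.py 457.5,171,62,0.008
```

```text
[458.2 170.   62.9] [3.1403e+00 9.0000e-04 4.8000e-03]
1026 [[461.8 151.5  50.8]
 [473.3 168.9  60.3]
 [474.6 186.8  65.7]]
((467.68060302734375, 169.11557006835938), (35.861480712890625, 14.163556098937988), 89.4162368774414)
[458.1 170.3  62.9] [3.1406e+00 9.0000e-04 5.2000e-03] 14.9 34.25
[457.5, 171.0, 62.0, 0.008] [-0.0012 -0.0015  0.0019] [ 0.0013  0.0011 -0.0035]Traceback (most recent call last):
  File "<stdin>", line 6, in <module>
ValueError: max() iterable argument is empty
```

View pics/w17.png

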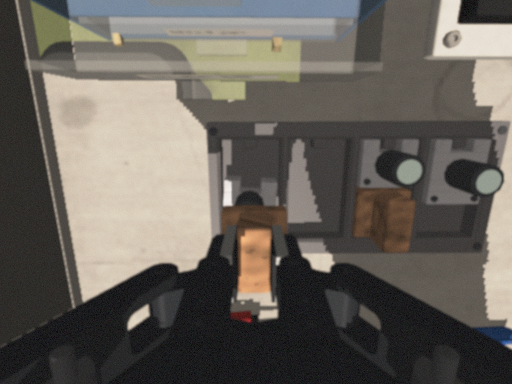

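In pocket 3 the floor is dark and empty from rows 140-178, and the foot's bright strips sit at row 190. The mount has been knocked back from the rib. I'll raise the block and measure.

Call:
{"op": "carry_out", "data": {
  "plan": [
    {"dx": 0,"dy": 0,"dz": -0.08,"wx": 0,"wy": 0,"wz": 0},
    {"dx": -0.1,"dy": 0,"dz": -0.16,"wx": 0,"wy": 0,"wz": 0},
    {"dx": -0.1,"dy": 0.1,"dz": -0.16,"wx": 0,"wy": 0,"wz": 0},
    {"dx": -0.1,"dy": 0.1,"dz": -0.16,"wx": 0,"wy": 0,"wz": 0},
    {"dx": -0.1,"dy": 0.1,"dz": -0.16,"wx": 0,"wy": 0,"wz": 0}
  ]
}}

```text
time: 34.75
tool_pos: [407.9, 119.8, 143.6]
orientation: [-3.137, 0.001, 0.005]
contact_force: [0.3, 1.1, 0.1]
finger_gap: 14.6
finger_force: 54.2
```

```bash
python3 trayck.py w18
python3 - <<'E'
from h import *
d=dict(np.load("w18.npz")); w=cloud(d)
m=((w[...,2]>33)&(w[...,2]<52)&(w[...,0]>410)&(w[...,0]<530)&(w[...,1]>140)&(w[...,1]<220)).astype(np.uint8)
for c in cv2.findContours(m,0,1)[0]:
    if cv2.contourArea(c)>40: print(cv2.minAreaRect(ray(d,c[:,0],44)[:,:2].astype(np.float32)),c.reshape(-1,2).mean(0))
m=(w[...,0]>430)&(w[...,0]<520)&(w[...,1]>145)&(w[...,1]<195)
g=w[m]; 
for x in range(440,516,4): print(x,[int(np.nanmax(np.append(g[(abs(g[:,0]-x)<2)&(abs(g[:,1]-y)<2.5)][:,2],-9))) for y in range(150,194,4)])
E
```

```text
[407.9 119.8 143.6]
0 mount [[487.7, 35.6], [18.4, 22.4], 0.2] top z [41.1 44.7 45.8] shoulder z 19.4 range [[475.4, 16.6], [511.5, 49.9]]
1 block [[457.6, 81.6], [31.9, 17.0], 0.3] top z [43.4 44.5 45.5] shoulder z 20.2 range [[433.5, 63.0], [473.5, 95.8]]
1 mount [[492.6, 81.2], [19.1, 20.1], 45.3] top z [43.4 44.8 45.9] shoulder z 19.4 range [[477.0, 62.9], [511.4, 95.8]]
3 block [[464.7, 171.8], [20.6, 18.6], 87.6] top z [43.3 44.8 45.9] shoulder z 19.3 range [[433.1, 154.3], [473.2, 187.7]]
((465.4516296386719, 171.31593322753906), (19.06841278076172, 20.877864837646484), 11.272378921508789) [190.85507246 124.71014493]
440 [18, 16, 15, 15, 15, 15, 15, 15, 14, 14, 18]
444 [19, 5, 5, 6, 6, 6, 6, 6, 5, 6, 18]
448 [19, 19, 20, 20, 19, 19, 18, 20, 19, 6, 19]
452 [19, 20, 21, 22, 21, 20, 20, 21, 20, 22, 20]
456 [20, 20, 21, 20, 45, 46, 46, 44, 21, 22, 20]
460 [19, 20, 21, 45, 46, 46, 46, 46, 45, 21, 20]
464 [19, 20, 20, 45, 47, 47, 46, 46, 45, 20, 20]
468 [19, 21, 21, 44, 46, 47, 47, 46, 44, 20, 20]
472 [20, 20, 22, 45, 46, 46, 46, 45, 44, 20, 20]
476 [20, 21, 20, 20, 44, 44, 44, 20, 21, 20, 20]
480 [19, 20, 20, 20, 20, 6, 5, 20, 20, 20, 20]
484 [19, 5, 6, 6, 6, 6, 6, 6, 5, 5, 18]
488 [19, 5, 5, 6, 5, 5, 6, 5, 5, 6, 19]
492 [19, 17, 6, 5, 5, 5, 6, 6, 6, 6, 17]
496 [20, 16, 6, 5, 5, 5, 5, 5, 6, 5, 17]
500 [20, 5, 5, 5, 5, 5, 5, 6, 6, 5, 18]
504 [20, 5, 6, 5, 16, 17, 17, 15, 5, 5, 18]
508 [19, 19, 18, 18, 18, 18, 19, 20, 18, 18, 19]
512 [20, 20, 20, 20, 20, 20, 20, 19, 19, 19, 19]
```

Mount 3 was knocked to about (465, 171.5), still flat in its pocket. It can be nudged home with the held block's front face, low on the barrel.

Call:
{"op": "carry_out", "data": {
  "plan": [
    {"dx": 0.02,"dy": -0.06,"dz": 0,"wx": 0,"wy": 0,"wz": 0},
    {"dx": 0.04,"dy": -0.1,"dz": 0,"wx": 0,"wy": 0,"wz": 0},
    {"dx": 0.042,"dy": -0.106,"dz": 0.06,"wx": 0,"wy": 0,"wz": 0},
    {"dx": 0.042,"dy": -0.106,"dz": 0.12,"wx": 0,"wy": 0,"wz": 0},
    {"dx": 0.042,"dy": -0.106,"dz": 0.18,"wx": 0,"wy": 0,"wz": 0},
    {"dx": 0.042,"dy": -0.106,"dz": 0.2,"wx": 0,"wy": 0,"wz": 0},
    {"dx": 0.042,"dy": -0.106,"dz": 0.2,"wx": 0,"wy": 0,"wz": 0},
    {"dx": 0.042,"dy": -0.106,"dz": 0.2,"wx": 0,"wy": 0,"wz": 0}
  ]
}}

```text
time: 35.6
tool_pos: [430.0, 174.5, 44.1]
orientation: [3.141, -0.001, 0.006]
contact_force: [0.0, -0.1, -0.8]
finger_gap: 14.4
finger_force: 54.2
```

```bash
python3 mv.py 432,173,43,0.008 462,173,43,0.008
```

```text
[430.  174.5  44.1] [ 3.1411e+00 -8.0000e-04  6.4000e-03] 14.4 35.6
[432.0, 173.0, 43.0, 0.008] [0.004  0.0031 0.0022] [ 0.0006 -0.0011 -0.002 ]
[462.0, 173.0, 43.0, 0.008] [0.064  0.0035 0.0022] [ 0.0006 -0.0011 -0.002 ]
```

Call:
{"op": "carry_out", "data": {
  "plan": [
    {"dx": 0.006,"dy": 0.003,"dz": 0.002,"wx": 0,"wy": 0,"wz": 0},
    {"dx": 0.012,"dy": 0.003,"dz": 0.002,"wx": 0,"wy": 0,"wz": 0},
    {"dx": 0.018,"dy": 0.003,"dz": 0.002,"wx": 0,"wy": 0,"wz": 0},
    {"dx": 0.024,"dy": 0.003,"dz": 0.002,"wx": 0,"wy": 0,"wz": 0},
    {"dx": 0.03,"dy": 0.003,"dz": 0.002,"wx": 0,"wy": 0,"wz": 0},
    {"dx": 0.036,"dy": 0.003,"dz": 0.002,"wx": 0,"wy": 0,"wz": 0},
    {"dx": 0.042,"dy": 0.003,"dz": 0.002,"wx": 0,"wy": 0,"wz": 0},
    {"dx": 0.048,"dy": 0.003,"dz": 0.002,"wx": 0,"wy": 0,"wz": 0},
    {"dx": 0.054,"dy": 0.003,"dz": 0.002,"wx": 0,"wy": 0,"wz": 0},
    {"dx": 0.06,"dy": 0.003,"dz": 0.002,"wx": 0,"wy": 0,"wz": 0},
    {"dx": 0.066,"dy": 0.003,"dz": 0.002,"wx": 0,"wy": 0,"wz": 0},
    {"dx": 0.066,"dy": 0.003,"dz": 0.002,"wx": 0,"wy": 0,"wz": 0}
  ]
}}

```text
time: 36.8
tool_pos: [462.8, 173.3, 42.4]
orientation: [3.141, -0.001, 0.007]
contact_force: [-0.7, 0.1, 0.4]
finger_gap: 14.6
finger_force: 54.3
```

Call:
{"op": "carry_out", "data": {
  "plan": [
    {"dx": 0.002,"dy": 0,"dz": 0,"wx": 0,"wy": 0,"wz": 0},
    {"dx": 0.004,"dy": 0,"dz": 0,"wx": 0,"wy": 0,"wz": 0},
    {"dx": 0.006,"dy": 0,"dz": 0,"wx": 0,"wy": 0,"wz": 0},
    {"dx": 0.006,"dy": 0,"dz": 0,"wx": 0,"wy": 0,"wz": 0}
  ]
}}

```text
time: 37.2
tool_pos: [465.3, 173.4, 42.4]
orientation: [-3.142, -0.0, 0.007]
contact_force: [-0.7, -0.0, 0.3]
finger_gap: 14.9
finger_force: 54.3
```

Call:
{"op": "carry_out", "data": {
  "plan": [
    {"dx": -0.02,"dy": 0,"dz": 0,"wx": 0,"wy": 0,"wz": 0},
    {"dx": -0.02,"dy": 0,"dz": -0.08,"wx": 0,"wy": 0,"wz": 0},
    {"dx": -0.07,"dy": 0,"dz": -0.16,"wx": 0,"wy": 0,"wz": 0},
    {"dx": -0.12,"dy": 0.05,"dz": -0.2,"wx": 0,"wy": 0,"wz": 0},
    {"dx": -0.12,"dy": 0.1,"dz": -0.2,"wx": 0,"wy": 0,"wz": 0},
    {"dx": -0.12,"dy": 0.1,"dz": -0.2,"wx": 0,"wy": 0,"wz": 0},
    {"dx": -0.12,"dy": 0.1,"dz": -0.2,"wx": 0,"wy": 0,"wz": 0}
  ]
}}

```text
time: 37.9
tool_pos: [404.9, 123.2, 142.4]
orientation: [-3.136, 0.001, 0.007]
contact_force: [0.2, 1.3, -0.6]
finger_gap: 14.8
finger_force: 54.3
```

```bash
python3 trayck.py w19; python3 mv.py 457.8,173.2,62,0.008
```

```text
[404.9 123.2 142.4]
0 mount [[486.9, 35.8], [18.8, 22.3], 13.8] top z [40.7 44.7 45.8] shoulder z 19.2 range [[475.2, 16.6], [511.8, 49.8]]
1 block [[457.7, 81.7], [32.3, 17.1], 0.3] top z [43.3 44.5 45.4] shoulder z 20.3 range [[433.6, 62.9], [473.2, 95.8]]
1 mount [[492.6, 81.3], [19.0, 20.7], 44.5] top z [43.3 44.7 45.8] shoulder z 19.4 range [[477.5, 62.8], [511.6, 95.8]]
3 mount [[490.8, 171.3], [20.0, 19.6], 87.8] top z [43.3 44.8 45.8] shoulder z 19.4 range [[475.3, 154.3], [511.9, 187.9]]
[405.1 123.5 142.1] [-3.1387e+00  7.0000e-04  7.1000e-03] 15.1 37.95
[457.8, 173.2, 62.0, 0.008] [ 0.1062 -0.0981  0.1605] [-0.0037  0.0009 -0.0011]
```

Call:
{"op": "carry_out", "data": {
  "plan": [
    {"dx": 0.05,"dy": -0.05,"dz": 0,"wx": 0,"wy": 0,"wz": 0},
    {"dx": 0.1,"dy": -0.098,"dz": 0.02,"wx": 0,"wy": 0,"wz": 0},
    {"dx": 0.105,"dy": -0.098,"dz": 0.08,"wx": 0,"wy": 0,"wz": 0},
    {"dx": 0.105,"dy": -0.098,"dz": 0.14,"wx": 0,"wy": 0,"wz": 0},
    {"dx": 0.105,"dy": -0.098,"dz": 0.18,"wx": 0,"wy": 0,"wz": 0},
    {"dx": 0.105,"dy": -0.098,"dz": 0.192,"wx": 0,"wy": 0,"wz": 0},
    {"dx": 0.105,"dy": -0.098,"dz": 0.192,"wx": 0,"wy": 0,"wz": 0},
    {"dx": 0.105,"dy": -0.098,"dz": 0.192,"wx": 0,"wy": 0,"wz": 0}
  ]
}}

```text
time: 38.75
tool_pos: [458.4, 172.5, 47.0]
orientation: [3.141, -0.001, 0.007]
contact_force: [-0.5, 0.2, 0.8]
finger_gap: 15.2
finger_force: 54.2
```

```bash
python3 mv.py 457.3,173.2,24.5,0.008
python3 - <<'E'
from h import *
d=grab("w20"); w=cloud(d)
m=(w[...,2]>36)&(w[...,2]<52)&(w[...,0]>440)&(w[...,0]<478)&(abs(w[...,1]-173)<27)
p=w[m]; print(len(p),np.round(np.nanpercentile(p,[1,50,99],axis=0),1))
m=(w[...,2]>14)&(w[...,2]<24)&(w[...,0]>474)&(w[...,0]<483)&(abs(w[...,1]-173)<16); print(np.round(np.nanpercentile(w[m],[1,50,99],axis=0),1))
m=(w[...,2]>14)&(w[...,2]<22)&(w[...,0]>445)&(w[...,0]<530)&(w[...,1]>190)&(w[...,1]<215); print(np.round(np.nanpercentile(w[m],[1,50,99],axis=0),1))
E
```

```text
[458.4 172.5  47. ] [ 3.1411e+00 -1.1000e-03  7.0000e-03] 15.2 38.75
[457.3, 173.2, 24.5, 0.008] [-0.0022 -0.0015  0.045 ] [ 0.0006 -0.0014 -0.0013]
1031 [[461.9 154.   36.3]
 [473.4 171.9  44.7]
 [474.7 189.3  51.7]]
[[474.5 157.2  18.2]
 [478.5 166.7  19.9]
 [482.7 188.7  21.8]]
[[449.4 190.4  15.4]
 [489.  195.4  18.5]
 [518.9 199.7  20.2]]
```

Call:
{"op": "carry_out", "data": {
  "plan": [
    {"dx": -0.002,"dy": -0.001,"dz": 0.015,"wx": 0,"wy": 0,"wz": 0},
    {"dx": -0.002,"dy": -0.001,"dz": 0.025,"wx": 0,"wy": 0,"wz": 0},
    {"dx": -0.002,"dy": -0.001,"dz": 0.033,"wx": 0,"wy": 0,"wz": 0},
    {"dx": -0.002,"dy": -0.001,"dz": 0.04,"wx": 0,"wy": 0,"wz": 0},
    {"dx": -0.002,"dy": -0.001,"dz": 0.045,"wx": 0,"wy": 0,"wz": 0},
    {"dx": -0.002,"dy": -0.001,"dz": 0.045,"wx": 0,"wy": 0,"wz": 0}
  ]
}}

```text
time: 39.4
tool_pos: [456.6, 172.6, 23.5]
orientation: [3.141, 0.0, 0.007]
contact_force: [0.6, 0.6, -1.0]
finger_gap: 15.0
finger_force: 54.2
```

Call:
{"op": "carry_out", "data": {
  "plan": [
    {"dx": 0,"dy": 0,"dz": 0.003,"wx": 0,"wy": 0,"wz": 0},
    {"dx": 0,"dy": 0,"dz": 0.005,"wx": 0,"wy": 0,"wz": 0},
    {"dx": 0,"dy": 0,"dz": 0.005,"wx": 0,"wy": 0,"wz": 0}
  ]
}}

```text
time: 39.7
tool_pos: [457.0, 172.8, 22.5]
orientation: [-3.141, 0.001, 0.007]
contact_force: [-9.4, -3.6, 25.5]
finger_gap: 15.3
finger_force: 57.9
```

Contact with the floor. I'll release and check.

Call:
{"op": "carry_out", "data": {
  "plan": [
    {"dx": 0,"dy": 0,"dz": 0,"wx": 0,"wy": 0,"wz": 0},
    {"dx": 0,"dy": 0,"dz": 0,"wx": 0,"wy": 0,"wz": 0},
    {"dx": 0,"dy": 0,"dz": -0.05,"wx": 0,"wy": 0,"wz": 0},
    {"dx": 0,"dy": 0,"dz": -0.13,"wx": 0,"wy": 0,"wz": 0},
    {"dx": -0.05,"dy": 0.05,"dz": -0.2,"wx": 0,"wy": 0,"wz": 0},
    {"dx": -0.1,"dy": 0.1,"dz": -0.24,"wx": 0,"wy": 0,"wz": 0},
    {"dx": -0.1,"dy": 0.1,"dz": -0.24,"wx": 0,"wy": 0,"wz": 0},
    {"dx": -0.1,"dy": 0.1,"dz": -0.24,"wx": 0,"wy": 0,"wz": 0}
  ],
  "gripper": 0.1
}}

```text
time: 40.5
tool_pos: [406.7, 122.3, 141.9]
orientation: [-3.139, -0.001, 0.007]
contact_force: [-0.1, 0.4, -1.0]
finger_gap: 38.1
finger_force: 0.0
```

```bash
python3 trayck.py w21; python3 mv.py 534,-142,150,0.85 534,-142,110,1.768
```

```text
[406.7 122.3 141.9]
0 mount [[487.5, 35.5], [18.2, 22.4], 0.4] top z [40.6 44.7 45.8] shoulder z 19.4 range [[475.4, 16.6], [511.9, 49.7]]
1 block [[457.6, 81.6], [31.6, 17.0], 0.4] top z [43.3 44.5 45.5] shoulder z 20.2 range [[433.6, 62.9], [473.4, 95.9]]
1 mount [[492.6, 81.2], [19.1, 20.4], 42.7] top z [43.3 44.8 45.9] shoulder z 19.4 range [[476.9, 62.9], [511.8, 95.8]]
3 block [[456.1, 170.9], [33.4, 17.6], 0.3] top z [42.9 44.5 45.4] shoulder z 20.4 range [[433.1, 154.1], [472.9, 187.9]]
3 mount [[490.8, 171.3], [18.8, 20.8], 0.4] top z [43.1 44.8 45.9] shoulder z 19.4 range [[475.5, 154.2], [511.9, 187.7]]
[406.8 121.  142.6] [-3.1375e+00 -1.3000e-03  5.4000e-03] 38.2 40.55
[534.0, -142.0, 150.0, 0.85] [ 0.2516  0.5274 -0.0166] [-0.0042 -0.0038 -1.0754]
[534.0, -142.0, 110.0, 1.768] [0.2515 0.5277 0.0634] [-0.0023 -0.0058 -2.2442]
```

Call:
{"op": "carry_out", "data": {
  "plan": [
    {"dx": 0.04,"dy": 0.08,"dz": 0,"wx": 0,"wy": 0,"wz": -0.17},
    {"dx": 0.08,"dy": 0.16,"dz": 0,"wx": 0,"wy": 0,"wz": -0.34},
    {"dx": 0.12,"dy": 0.24,"dz": 0,"wx": 0,"wy": 0,"wz": -0.51},
    {"dx": 0.16,"dy": 0.32,"dz": 0,"wx": 0,"wy": 0,"wz": -0.68},
    {"dx": 0.2,"dy": 0.4,"dz": 0,"wx": 0,"wy": 0,"wz": -0.85},
    {"dx": 0.23,"dy": 0.48,"dz": 0,"wx": 0,"wy": 0,"wz": -1},
    {"dx": 0.252,"dy": 0.528,"dz": 0,"wx": 0,"wy": 0,"wz": -1},
    {"dx": 0.252,"dy": 0.528,"dz": 0,"wx": 0,"wy": 0,"wz": -1}
  ]
}}

```text
time: 41.35
tool_pos: [478.9, -125.4, 170.0]
orientation: [3.105, -0.021, 0.791]
contact_force: [-0.5, -0.2, -0.7]
finger_gap: 38.6
finger_force: 0.0
```

Call:
{"op": "carry_out", "data": {
  "plan": [
    {"dx": 0,"dy": 0,"dz": 0,"wx": 0,"wy": 0,"wz": -0.17},
    {"dx": 0,"dy": 0,"dz": 0,"wx": 0,"wy": 0,"wz": -0.34},
    {"dx": 0,"dy": 0,"dz": 0,"wx": 0,"wy": 0,"wz": -0.51},
    {"dx": 0,"dy": 0,"dz": 0,"wx": 0,"wy": 0,"wz": -0.68},
    {"dx": 0,"dy": 0,"dz": 0.03,"wx": 0,"wy": 0,"wz": -0.85},
    {"dx": 0,"dy": 0,"dz": 0.06,"wx": 0,"wy": 0,"wz": -1},
    {"dx": 0,"dy": 0,"dz": 0.06,"wx": 0,"wy": 0,"wz": -1},
    {"dx": 0,"dy": 0,"dz": 0.06,"wx": 0,"wy": 0,"wz": -1}
  ]
}}

```text
time: 42.15
tool_pos: [469.8, -121.2, 145.3]
orientation: [3.093, 0.013, 1.574]
contact_force: [-0.7, -1.1, -0.2]
finger_gap: 38.4
finger_force: 0.0
```

```bash
python3 chk.py w22 505,565,-175,-105; python3 mv.py 533.8,-142,100,1.768 533.8,-142,20,1.768
```

```text
[ 469.8 -121.2  145.3] [3.0928 0.0131 1.5741]
[83. 62. 47.] [[532.9, -141.1], [16.8, 23.9], 11.4] [[533.5, -141.9], [35.9, 22.2], 10.8]
[24. 24. 25.] [[664.7, -301.7], [102.7, 256.0], 56.5] [[0.0, 0.0], [0.0, 0.0], 0.0]
[ 470.2 -121.3  145.6] [3.0921 0.0131 1.5741] 38.4 42.2
[533.8, -142.0, 100.0, 1.768] [-0.0405  0.1224  0.098 ] [ 0.0612  0.0227 -0.2464]
[533.8, -142.0, 20.0, 1.768] [-0.0385  0.1145  0.2578] [ 0.0612  0.0227 -0.2464]
```

Run:
```python
from rig import readout
import numpy as np
s=readout.observe(); print(np.round(s["joint_positions"],3),np.round(s["dq"],3),s["time"])
```

```text
[-1.398 -0.38   1.384  2.047  0.426  1.151 -0.187] [ 0.003 -0.003 -0.002 -0.01   0.001 -0.003  0.012] 42.2
```

```bash
python3 mv.py 480,50,300,1.574 560,150,300,1.574
```

```text
[ 470.2 -121.3  145.6] [3.0921 0.0131 1.5741] 38.4 42.2
[480.0, 50.0, 300.0, 1.574] [ 0.3385  0.0362 -0.3117] [0.063  0.0166 0.0005]
[560.0, 150.0, 300.0, 1.574] [ 0.538   0.1968 -0.3064] [0.063  0.0166 0.0005]
```

Call:
{"op": "carry_out", "data": {
  "plan": [
    {"dx": 0,"dy": 0,"dz": -0.1,"wx": 0,"wy": 0,"wz": 0},
    {"dx": 0.06,"dy": 0,"dz": -0.2,"wx": 0,"wy": 0,"wz": 0},
    {"dx": 0.14,"dy": 0,"dz": -0.3,"wx": 0,"wy": 0,"wz": 0},
    {"dx": 0.22,"dy": 0,"dz": -0.3,"wx": 0,"wy": 0,"wz": 0},
    {"dx": 0.3,"dy": 0,"dz": -0.3,"wx": 0,"wy": 0,"wz": 0},
    {"dx": 0.34,"dy": 0,"dz": -0.3,"wx": 0,"wy": 0,"wz": 0},
    {"dx": 0.34,"dy": 0,"dz": -0.3,"wx": 0,"wy": 0,"wz": 0}
  ]
}}

```text
time: 42.9
tool_pos: [461.2, 53.7, 293.0]
orientation: [3.092, 0.015, 1.58]
contact_force: [-0.4, -1.1, -0.2]
finger_gap: 38.8
finger_force: 0.0
```

```bash
cat >> mv.py <<'E'
print("q",np.round(s["joint_positions"],2))
E
python3 mv.py 560,150,300,1.574
```

```text
[461.2  53.7 293. ] [3.092  0.0146 1.5803] 38.8 42.9
[560.0, 150.0, 300.0, 1.574] [ 0.1905  0.2001 -0.0069] [0.0631 0.0184 0.0085]
q [-1.26 -0.28  0.87  1.86  0.25  1.42 -0.43]
```

Call:
{"op": "carry_out", "data": {
  "plan": [
    {"dx": 0.08,"dy": 0.05,"dz": 0,"wx": 0.03,"wy": 0.01,"wz": 0},
    {"dx": 0.16,"dy": 0.1,"dz": 0,"wx": 0.063,"wy": 0.018,"wz": 0},
    {"dx": 0.22,"dy": 0.16,"dz": 0,"wx": 0.063,"wy": 0.018,"wz": 0},
    {"dx": 0.22,"dy": 0.24,"dz": 0,"wx": 0.063,"wy": 0.018,"wz": 0},
    {"dx": 0.22,"dy": 0.3,"dz": 0,"wx": 0.063,"wy": 0.018,"wz": 0},
    {"dx": 0.22,"dy": 0.34,"dz": 0,"wx": 0.063,"wy": 0.018,"wz": 0},
    {"dx": 0.22,"dy": 0.34,"dz": 0,"wx": 0.063,"wy": 0.018,"wz": 0}
  ]
}}

```text
time: 43.6
tool_pos: [632.5, 159.9, 299.1]
orientation: [3.141, 0.003, 1.574]
contact_force: [-0.1, -1.0, -0.6]
finger_gap: 38.7
finger_force: 0.0
```

```bash
python3 mv.py 600,0,300,1.7 600,-142,250,1.768
```

```text
[632.5 159.9 299.1] [3.1414e+00 3.1000e-03 1.5742e+00] 38.7 43.6
[600.0, 0.0, 300.0, 1.7] [-0.3195 -0.066  -0.0009] [-0.      0.004  -0.1602]
[600.0, -142.0, 250.0, 1.768] [-0.6032 -0.067   0.1   ] [-2.000e-04  4.000e-03 -2.467e-01]
q [-1.03  0.46  1.04  1.39 -0.39  1.51 -0.01]
```

Call:
{"op": "carry_out", "data": {
  "plan": [
    {"dx": -0.09,"dy": -0.03,"dz": 0,"wx": 0,"wy": 0,"wz": -0.05},
    {"dx": -0.18,"dy": -0.06,"dz": 0,"wx": 0,"wy": 0,"wz": -0.1},
    {"dx": -0.27,"dy": -0.09,"dz": 0,"wx": 0,"wy": 0,"wz": -0.15},
    {"dx": -0.36,"dy": -0.12,"dz": 0.02,"wx": 0,"wy": 0,"wz": -0.2},
    {"dx": -0.45,"dy": -0.14,"dz": 0.05,"wx": 0,"wy": 0,"wz": -0.247},
    {"dx": -0.54,"dy": -0.15,"dz": 0.1,"wx": 0,"wy": 0,"wz": -0.247},
    {"dx": -0.603,"dy": -0.16,"dz": 0.15,"wx": 0,"wy": 0,"wz": -0.247},
    {"dx": -0.603,"dy": -0.16,"dz": 0.18,"wx": 0,"wy": 0,"wz": -0.247},
    {"dx": -0.603,"dy": -0.16,"dz": 0.2,"wx": 0,"wy": 0,"wz": -0.247},
    {"dx": -0.603,"dy": -0.16,"dz": 0.2,"wx": 0,"wy": 0,"wz": -0.247}
  ]
}}

```text
time: 44.6
tool_pos: [552.0, -139.1, 198.7]
orientation: [-3.14, -0.002, 1.773]
contact_force: [0.6, -0.3, 0.7]
finger_gap: 38.9
finger_force: 0.0
```

```bash
python3 mv.py 533.8,-142,110,1.768
```

```text
[ 552.  -139.1  198.7] [-3.1402e+00 -1.9000e-03  1.7726e+00] 38.9 44.6
[533.8, -142.0, 110.0, 1.768] [ 0.0014 -0.0366  0.1774] [-0.0017 -0.0024  0.0059]
q [-0.73  0.32  1.1   1.75 -0.3   1.26  0.64]
```

Call:
{"op": "carry_out", "data": {
  "plan": [
    {"dx": 0,"dy": -0.02,"dz": 0.07,"wx": 0,"wy": 0,"wz": 0},
    {"dx": 0.001,"dy": -0.036,"dz": 0.13,"wx": 0,"wy": 0,"wz": 0.006},
    {"dx": 0.001,"dy": -0.036,"dz": 0.177,"wx": 0,"wy": 0,"wz": 0.006},
    {"dx": 0.001,"dy": -0.036,"dz": 0.177,"wx": 0,"wy": 0,"wz": 0.006},
    {"dx": 0.001,"dy": -0.036,"dz": 0.177,"wx": 0,"wy": 0,"wz": 0.006}
  ]
}}

```text
time: 45.1
tool_pos: [535.6, -142.7, 112.1]
orientation: [3.141, -0.001, 1.769]
contact_force: [-0.7, -1.0, 0.1]
finger_gap: 38.5
finger_force: 0.0
```

```bash
python3 chk.py w23 505,565,-175,-105; python3 mv.py 533.8,-142,20,1.768
```

```text
[ 535.6 -142.7  112.1] [ 3.1411e+00 -5.0000e-04  1.7686e+00]
[148. 107.  76.] [[533.9, -141.1], [15.1, 22.9], 11.3] [[533.9, -141.8], [35.8, 22.0], 10.8]
[20. 20. 22.] [[560.6, -241.3], [266.8, 158.7], 11.3] [[0.0, 0.0], [0.0, 0.0], 0.0]
[ 536.  -143.   112.6] [ 3.1399e+00 -3.0000e-04  1.7683e+00] 38.6 45.15
[533.8, -142.0, 20.0, 1.768] [ 0.0028 -0.0042  0.1853] [ 0.0022 -0.0004  0.0004]
q [-0.68  0.38  1.05  1.88 -0.37  1.09  0.71]
```

Call:
{"op": "carry_out", "data": {
  "plan": [
    {"dx": 0.003,"dy": -0.002,"dz": 0.06,"wx": 0,"wy": 0,"wz": 0},
    {"dx": 0.003,"dy": -0.002,"dz": 0.12,"wx": 0,"wy": 0,"wz": 0},
    {"dx": 0.003,"dy": -0.002,"dz": 0.185,"wx": 0,"wy": 0,"wz": 0},
    {"dx": 0.003,"dy": -0.002,"dz": 0.185,"wx": 0,"wy": 0,"wz": 0},
    {"dx": 0.003,"dy": -0.002,"dz": 0.185,"wx": 0,"wy": 0,"wz": 0},
    {"dx": 0.003,"dy": -0.002,"dz": 0.185,"wx": 0,"wy": 0,"wz": 0}
  ]
}}

```text
time: 45.75
tool_pos: [535.0, -142.4, 20.8]
orientation: [3.139, -0.0, 1.767]
contact_force: [0.2, -0.4, -0.0]
finger_gap: 38.6
finger_force: 0.0
```

Call:
{"op": "carry_out", "data": {
  "plan": [
    {"dx": 0,"dy": 0,"dz": 0,"wx": 0,"wy": 0,"wz": 0},
    {"dx": 0,"dy": 0,"dz": 0,"wx": 0,"wy": 0,"wz": 0},
    {"dx": 0,"dy": 0,"dz": 0,"wx": 0,"wy": 0,"wz": 0},
    {"dx": 0,"dy": 0,"dz": 0,"wx": 0,"wy": 0,"wz": 0},
    {"dx": 0,"dy": 0,"dz": 0,"wx": 0,"wy": 0,"wz": 0},
    {"dx": 0,"dy": 0,"dz": -0.02,"wx": 0,"wy": 0,"wz": 0},
    {"dx": 0,"dy": 0,"dz": -0.1,"wx": 0,"wy": 0,"wz": 0},
    {"dx": 0,"dy": 0,"dz": -0.18,"wx": 0,"wy": 0,"wz": 0},
    {"dx": 0,"dy": 0,"dz": -0.18,"wx": 0,"wy": 0,"wz": 0},
    {"dx": 0,"dy": 0,"dz": -0.18,"wx": 0,"wy": 0,"wz": 0}
  ],
  "gripper": 1,
  "grip_force": 50
}}

```text
time: 46.75
tool_pos: [534.1, -142.0, 109.9]
orientation: [3.139, -0.001, 1.767]
contact_force: [-0.2, 0.6, -0.4]
finger_gap: 14.7
finger_force: 49.0
```

```bash
python3 mv.py 451.9,34.8,110,3.15
```

```text
[ 534.1 -142.   109.9] [ 3.1391e+00 -1.3000e-03  1.7674e+00] 14.7 46.75
[451.9, 34.8, 110.0, 3.15] [ 0.3788 -0.0921  0.    ] [ 3.8000e-03  8.0000e-04 -1.7604e+00]
q [-0.68  0.38  1.05  1.89 -0.37  1.09  0.71]
```

Call:
{"op": "carry_out", "data": {
  "plan": [
    {"dx": 0.05,"dy": -0.01,"dz": 0,"wx": 0,"wy": 0,"wz": -0.17},
    {"dx": 0.1,"dy": -0.02,"dz": 0,"wx": 0,"wy": 0,"wz": -0.34},
    {"dx": 0.16,"dy": -0.03,"dz": 0,"wx": 0,"wy": 0,"wz": -0.51},
    {"dx": 0.22,"dy": -0.045,"dz": 0,"wx": 0,"wy": 0,"wz": -0.68},
    {"dx": 0.28,"dy": -0.06,"dz": 0,"wx": 0,"wy": 0,"wz": -0.85},
    {"dx": 0.34,"dy": -0.08,"dz": 0,"wx": 0,"wy": 0,"wz": -1},
    {"dx": 0.379,"dy": -0.092,"dz": 0,"wx": 0,"wy": 0,"wz": -1},
    {"dx": 0.379,"dy": -0.092,"dz": 0,"wx": 0,"wy": 0,"wz": -1},
    {"dx": 0.379,"dy": -0.092,"dz": 0,"wx": 0,"wy": 0,"wz": -1}
  ]
}}

```text
time: 47.65
tool_pos: [450.9, 34.8, 108.3]
orientation: [3.141, -0.001, 2.553]
contact_force: [0.1, -0.1, -0.3]
finger_gap: 14.8
finger_force: 48.9
```

```bash
python3 mv.py 451.9,34.8,62,3.15
```

```text
[450.9  34.8 108.3] [ 3.1413e+00 -1.3000e-03  2.5534e+00] 14.8 47.65
[451.9, 34.8, 62.0, 3.15] [-0.0018  0.0011  0.0927] [ 0.0009 -0.0015 -0.7597]
q [-1.06  0.02  0.91  2.11 -0.02  1.02  0.84]
```

Call:
{"op": "carry_out", "data": {
  "plan": [
    {"dx": -0.002,"dy": 0.001,"dz": 0,"wx": 0,"wy": 0,"wz": -0.17},
    {"dx": -0.002,"dy": 0.001,"dz": 0,"wx": 0,"wy": 0,"wz": -0.34},
    {"dx": -0.002,"dy": 0.001,"dz": 0,"wx": 0,"wy": 0,"wz": -0.51},
    {"dx": -0.002,"dy": 0.001,"dz": 0,"wx": 0,"wy": 0,"wz": -0.68},
    {"dx": -0.002,"dy": 0.001,"dz": 0.03,"wx": 0,"wy": 0,"wz": -0.76},
    {"dx": -0.002,"dy": 0.001,"dz": 0.07,"wx": 0,"wy": 0,"wz": -0.76},
    {"dx": -0.002,"dy": 0.001,"dz": 0.093,"wx": 0,"wy": 0,"wz": -0.76},
    {"dx": -0.002,"dy": 0.001,"dz": 0.093,"wx": 0,"wy": 0,"wz": -0.76},
    {"dx": -0.002,"dy": 0.001,"dz": 0.093,"wx": 0,"wy": 0,"wz": -0.76}
  ]
}}

```text
time: 48.55
tool_pos: [452.6, 33.9, 62.3]
orientation: [-3.141, -0.001, -3.135]
contact_force: [0.7, 0.3, 0.4]
finger_gap: 14.8
finger_force: 48.9
```

```bash
python3 - <<'E'
from h import *
d=grab("w24"); print(np.round(d["pos"],1),np.round(d["rpy"],4)); w=cloud(d)
m=(w[...,2]>50)&(w[...,2]<66)&(w[...,0]>425)&(w[...,0]<475)&(abs(w[...,1]-34)<27)
p=w[m]; print(len(p),np.round(np.nanpercentile(p,[1,50,99],axis=0),1)); print(cv2.minAreaRect(p[:,:2].astype(np.float32)))
m=((w[...,2]>12)&(w[...,2]<22)&(w[...,0]>410)&(w[...,0]<436)).astype(np.uint8)
c=max(cv2.findContours(m,0,1)[0],key=cv2.contourArea); q=ray(d,c[:,0],18); print(np.round(q.min(0),1),np.round(q.max(0),1))
E
python3 mv.py 452.4,34.8,24.5,3.15
```

```text
[452.6  33.9  62.3] [-3.1414e+00 -7.0000e-04 -3.1352e+00]
823 [[439.8  14.8  50.3]
 [440.6  32.3  58.2]
 [449.4  50.   65.8]]
((444.9745178222656, 32.5392951965332), (10.573001861572266, 36.025875091552734), 0.42620548605918884)
[426.4   5.   18. ] [436.5 199.3  18. ]
[452.9  34.2  62.7] [ 3.1410e+00  2.0000e-04 -3.1348e+00] 15.1 48.6
[452.4, 34.8, 24.5, 3.15] [0.001  0.0012 0.0763] [ 0.0008  0.0002 -0.002 ]
q [-1.01  0.13  0.9   2.15 -0.13  0.92  1.54]
```

Call:
{"op": "carry_out", "data": {
  "plan": [
    {"dx": -0.004,"dy": 0.0015,"dz": 0.02,"wx": 0,"wy": 0,"wz": 0},
    {"dx": -0.004,"dy": 0.0015,"dz": 0.04,"wx": 0,"wy": 0,"wz": 0},
    {"dx": -0.004,"dy": 0.0015,"dz": 0.05,"wx": 0,"wy": 0,"wz": 0},
    {"dx": -0.004,"dy": 0.0015,"dz": 0.06,"wx": 0,"wy": 0,"wz": 0},
    {"dx": -0.004,"dy": 0.0015,"dz": 0.07,"wx": 0,"wy": 0,"wz": 0},
    {"dx": -0.004,"dy": 0.0015,"dz": 0.077,"wx": 0,"wy": 0,"wz": 0},
    {"dx": -0.004,"dy": 0.0015,"dz": 0.077,"wx": 0,"wy": 0,"wz": 0}
  ]
}}

```text
time: 49.3
tool_pos: [454.4, 35.5, 24.0]
orientation: [3.14, -0.001, -3.134]
contact_force: [-4.9, 0.5, 9.9]
finger_gap: 14.8
finger_force: 50.2
```

Call:
{"op": "carry_out", "data": {
  "plan": [
    {"dx": 0,"dy": 0,"dz": 0.002,"wx": 0,"wy": 0,"wz": 0},
    {"dx": 0,"dy": 0,"dz": 0.003,"wx": 0,"wy": 0,"wz": 0},
    {"dx": 0,"dy": 0,"dz": 0.003,"wx": 0,"wy": 0,"wz": 0}
  ]
}}

```text
time: 49.6
tool_pos: [454.5, 35.5, 23.8]
orientation: [3.139, -0.002, -3.134]
contact_force: [-13.8, -2.3, 40.3]
finger_gap: 14.8
finger_force: 54.6
```

Call:
{"op": "carry_out", "data": {
  "plan": [
    {"dx": 0,"dy": 0,"dz": 0,"wx": 0,"wy": 0,"wz": 0},
    {"dx": 0,"dy": 0,"dz": 0,"wx": 0,"wy": 0,"wz": 0},
    {"dx": 0,"dy": 0,"dz": -0.05,"wx": 0,"wy": 0,"wz": 0},
    {"dx": 0,"dy": 0,"dz": -0.13,"wx": 0,"wy": 0,"wz": 0},
    {"dx": 0,"dy": 0.05,"dz": -0.2,"wx": 0,"wy": 0,"wz": 0},
    {"dx": 0,"dy": 0.1,"dz": -0.26,"wx": 0,"wy": 0,"wz": 0},
    {"dx": 0,"dy": 0.13,"dz": -0.3,"wx": 0,"wy": 0,"wz": 0},
    {"dx": 0,"dy": 0.13,"dz": -0.3,"wx": 0,"wy": 0,"wz": 0},
    {"dx": 0,"dy": 0.13,"dz": -0.3,"wx": 0,"wy": 0,"wz": 0}
  ],
  "gripper": 0.1
}}

```text
time: 50.5
tool_pos: [453.8, 100.3, 171.9]
orientation: [3.14, -0.0, -3.133]
contact_force: [0.5, -0.2, -0.8]
finger_gap: 38.1
finger_force: 0.0
```

```bash
python3 trayck.py w25
python3 - <<'E'
from h import *
d=dict(np.load("w25.npz"))
cv2.imwrite("pics/w25c.png",cv2.resize(d["frame"][90:290,100:400,::-1],(780,520),interpolation=cv2.INTER_CUBIC))
E
```

```text
[453.8 100.3 171.9]
0 block [[452.0, 35.4], [17.5, 23.4], 87.5] top z [39.5 44.4 45.4] shoulder z 19.7 range [[433.6, 16.2], [473.6, 49.7]]
0 mount [[486.3, 34.6], [20.1, 21.6], 87.6] top z [38.7 44.6 45.6] shoulder z 19.5 range [[475.5, 16.2], [511.8, 49.9]]
1 block [[457.2, 80.2], [15.5, 34.4], 89.8] top z [43.5 44.6 45.4] shoulder z 20.2 range [[433.3, 62.6], [473.7, 95.5]]
1 mount [[491.9, 80.2], [19.2, 22.6], 89.9] top z [39.8 44.7 45.8] shoulder z 19.6 range [[475.4, 62.4], [511.8, 95.7]]
3 block [[455.5, 170.0], [34.3, 18.0], 0.1] top z [41.  44.4 45.4] shoulder z 20.2 range [[433.6, 154.1], [472.2, 187.8]]
3 mount [[489.7, 170.0], [23.6, 19.2], 45.2] top z [38.5 44.6 45.8] shoulder z 19.6 range [[475.2, 154.2], [511.9, 187.7]]
```

View pics/w25c.png

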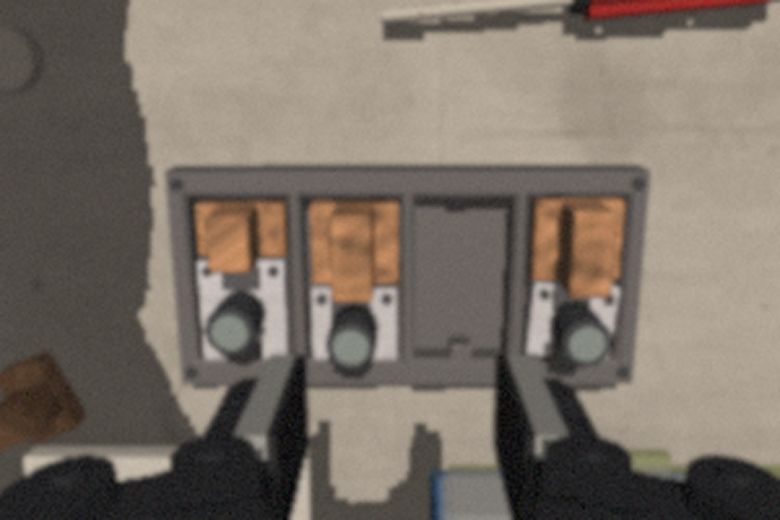

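Pockets 0, 1 and 3 each hold a mount against the rib end at the bottom, with its cork flat behind it. The measured fin tops are at 44.4-44.6 mm, where 44 is expected.

```bash
python3 -c "
from rig import robot; print(robot.close_job())"
```

```text
the job is handed in; nothing more can be done
None
```

The job is handed in: all three mounts (one long, two short) stand in pockets 0, 1 and 3 with matching cork blocks flat behind them. My last measurements put all of them inside the limits, but `close_job()` returned no verdict.

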